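# Change over the cutters in a ratchet clamp

## Robot

A 6-joint arm with a two-finger parallel gripper is mounted at the origin on the work surface. World frame = base frame: x ahead of the robot, y to its left, z up, the work surface at z = 0. Lengths are in mm, angles in rad, forces in N, time in s.
With the tool pointing down it reaches from about 425 to 1125 mm from the base axis. Payload 14.9 kg.
Tool frame: the origin (TCP) lies midway between the tips of the shut fingers; the grasp point (between the pads) lies 19 mm behind it (ctrl.grip_depth is the distance from the TCP to the grasp point, in mm); z points along the fingers, y is the line along which they close (so a half turn about z gives the same grasp; the last joint's range is limited). The gripper opens to 91 mm and grips with 3 to 60 N. Pads are 32 mm wide; open, the fingers measure 118 mm over their backs; the gripper's body (76 mm by 178 mm) begins 60 mm behind the grasp point.
Start: joints at [1.161, 0.379, 1.734, -0, 1.028, -0.033], TCP at [257.571, 650.903, 213.932] pointing down, gripper open.
Joint ranges: [-2.77, 2.77], [-0.74, 2.19], [0, 2.66], [-1.06, 4.2], [0.31, 2.87], [-3.08, 3.08]. Speed limits (rad/s): [1.89, 1.89, 2.39, 3.14, 3.14, 3.14].

## Interface

Orientations are given as a rotation vector (axis times angle).
In Python, from rig import ctrl gives the robot as it stands. The module is installed in compiled form; this text tells all that it offers.
- The arm moves only by the tool play_rows, never from a script. Its arguments are lists of equal length, an entry for each row: "rot": the turn, a rotation vector about the tool's x, y, z in degrees, a list of three; "travel": the shift along the tool's x, y, z in mm, a list of three; "fingers": the closure in counts, from 0 (fully open) to 255 (shut). In form: {"rot": [[rx, ry, rz], ...], "travel": [[dx, dy, dz], ...], "fingers": [fingers, ...]}. A call has 1 to 8 rows; each row shifts and turns the commanded pose from where the row before left it, along the tool's axes as they then stand; what a row does not reach is not made up. A row lasts 1/10 s, in which the tool goes at most 50 mm and 8.59 degrees, less where a joint would pass 70% of its speed; a pose out of reach is approached as far as the arm can. A call with a gripper value outside its range is refused whole. The fingers move at their own pace and stop on an object; "grip_force" is the grip in N (left out, the last holds). Time passes only in rows, so rows that do not move let the fingers close. It gives the time, the measured TCP pose, the force, the opening and the grip force at its end, in the units of the state.
- ctrl.get_obs(): the state, without advancing time (a new reading comes with each control period).
- ctrl.snapshot(name): name is "side" or "top" or "wrist"; returns the picture (384x512x3 uint8, red, green, blue); there is no depth.
- ctrl.get_calibration(name): a dict with "mtx" (3x3 intrinsics, pixels), "k1" (the pictures are not rectified: a ray, as slopes to the right and down, at radius r is drawn at 1 + k1 r^2 times it, then the intrinsics apply), "R" (3x3) and "t" (3): a world point X has camera coordinates R X + t; the wrist camera has in their place "T_tool_cam" (4x4, takes a point from camera to tool coordinates, whose origin is the TCP and whose axes are the flange's). Camera axes: x right, y down, z forward; pixel columns grow to the right and rows downward; lengths in mm; the calibration is good to about 2 mm. A picture is of the moment at which its call begins: read the wrist's pose just before it. get_calibration takes no time and is no camera call.
- ctrl.sign_off(): hands the job in; it is judged then, once.
The state is a dict: "time_s": time; "joints": joint angles; "qvel": joint speeds; "tau": joint torques, N m; "position": TCP position; "tcp_rot": TCP orientation; "ft_force": force on the tool from outside, world axes, zero at the start; "wrist_torque": the same for the moment, N m; "finger_gap": opening from 0.0 (shut) to 1.0 (fully open); "gripper_force": force on a finger pad.
Only numpy, scipy, OpenCV 4.12 (cv2) and the standard library are available. Lean on these libraries where they do the work, as an engineer would, in place of code of your own. Each camera call takes 0.05 s, during which the arm holds its last target. There are 200 camera calls.

## Task

The cutters in the ratchet clamp have been brazed: swing the sprung pawl off the ratchet wheel and keep it off until the jaw has backed off all the way, then move every finished cutter out into the cooling tray and set every new cutter from the bench in a bay of the clamp's bed, all flat with the hub up. When all are in, crank the handwheel clockwise to its stop (a little over one and a half turns), so that the sprung pads hold every new cutter against the fence; leave the jar, wrench and pliers alone.

Things in the scene. Friction and masses are not known exactly. Their poses are not given: they have to be found in the camera images.
- clamp: Green ratchet clamp, fixed to the bench: base plate 180 x 390 x 16 mm (x, y, height). Origin: on the bench, near the plate's middle (x = -5 mm from it); its x points away from the robot, y to the left, z up (turned by up to 0.15 rad). The plate's top (z = 16) is the bed with three bays, centred at y = -150, -80, -10. A fence, 16 mm above the bed, runs along their robot side, inner face at x = -55.
- jaw: Steel jaw that slides along the clamp's x on the far side of the bays, top 37 mm above the bench, with one sprung pad (60 mm wide, top 30 mm above the bench) per bay. Fully back, the pads' faces are 83 mm from the fence, so a 60 mm cutter can lie with its centre at clamp x = -25 (at the fence) to -2. Its pose is not needed.
- bay1 (a point): Point on the bed in the bay at clamp y = -150, x = -18 (7 mm short of the fence for a cutter centred here): a good place to set a cutter's underside centre. The bays are marked by bright discs.
- bay2 (a point): The same for the bay at y = -80.
- bay3 (a point): The same for the bay at y = -10, nearest the handwheel.
- pawl_pivot (a point): The pawl's upright pivot on the clamp, at x = -63, y = 68, z = 31 mm in the clamp's frame. The pawl swings flat (about the vertical) round it.
- pawl_pin (a point): Gripping point of the pawl's upright steel pin, 90 mm above the bench; the pin is 14 mm thick, from 40 to 100 mm above the bench, 75 mm from the pivot, on the robot's side of the ratchet wheel (111 mm from its axis). Pull it round the pivot, anticlockwise from above: towards the robot and to the robot's right, away from the wheel.
- pawl (a joint): Pawl angle, rad: about 0 in a valley of the ratchet wheel, up to 0.16 while riding over a tooth, clear of the teeth above 0.2, stop at 0.5; grows anticlockwise from above. A spring returns it to the wheel; lifting it takes 3 to 6 N at the pin.
- wheel_axis (a point): The handwheel's upright axis, at x = 0, y = 125 mm in the clamp's frame, at the height of the rim (62 mm above the bench; rim 100 mm across). The dark ratchet wheel with 14 saw teeth, 112 mm across, lies under it on the same shaft, 24 to 38 mm above the bench.
- wheel (a joint): Angle of handwheel and ratchet wheel, rad, clockwise from above positive: -0.5 to 0 at the start, -9.5 jaw fully back, stop at +0.8. Clockwise closes the jaw 3 mm per rad; the pawl clicks every 0.45 rad and bars turning back. With the pawl off, a spring turns it back by itself, in about 6 s. Pads touch cutters at the fence at -1.7, press 10 N at 0. Cranking takes 5 to 15 N at the handle.
- handle_grip (a point): Middle of the black upright handle on the handwheel's rim, 45 mm from the axis, 96 mm above the bench; the handle is 20 mm thick, from 68 to 114 mm above the bench, and spins freely on its own pin, so that it can be carried round held in a gripper that keeps its direction.
- tray: Low aluminium cooling tray, fixed, 260 x 100 x 20 mm with 4 mm walls and floor, on the left. Origin: underside centre; its x is the long way. Takes three cutters in a row along x, 75 mm apart.
- done1: Finished cutter, in the clamp at the start: toothed dark disc 60 mm across and 14 mm thick with a plain hub on top, 28 mm across, up to 44 mm above the underside; 0.3 kg. Origin: centre of the underside, z up. Grip the hub. One to three of done1, done2, done3 are present.
- done2: Finished cutter like done1, maybe absent.
- done3: Finished cutter like done1, maybe absent.
- new1: New cutter of the same shape as done1, lying on the bench on the right at the start. Two or three of new1, new2, new3 are present.
- new2: New cutter like new1, maybe absent.
- new3: New cutter like new1, maybe absent.
- flux_jar: Bystander: white jar, 60 mm across, 75 mm high, beyond the clamp.
- wrench: Bystander: steel wrench, 180 mm long, lying beyond the tray.
- pliers: Bystander: pliers with yellow handles, 175 mm long, lying beyond the clamp.
There are look-alikes about, which are no part of the job. What is shaped like the done2 but blue or green is not meant.

How it is judged:
By the outcome, as a careful person would: the job done as asked, in the order asked, and still so for the second after the job is handed in, with the robot touching nothing.
Of done1, done2, done3 only 1 to 3 are there at a start; the rules pass over those that are not, and their reading is None.
Of new1, new2, new3 only 2 to 3 are there at a start; the rules pass over those that are not, and their reading is None.
At some moment in a run one of new1, new2, new3 may be knocked a few centimetres aside while the robot is not near it.
Once in a run the grip may slacken for a moment while it holds something.
It also fails if it takes over 210 s, if anything falls off the work surface, if the arm or the gripper's body presses on something with over 40 N, if the wrist force passes 120 N, or if a joint passes its speed limit or range.

## Working session

There is one attempt and no reset: what is moved stays moved. The work goes in short steps, Python scripts to look and compute and a tool call to move; the robot and the scene stay as the last step left them, time stands still between calls to the robot, and variables do not carry over. Pictures are saved under pics/ and viewed, at most 14 in all, crops included, and the job is handed in when it is done.

Besides the shell and the picture viewer there is one more tool, called after "Emit:" as name(argument=value, ...), one argument or row to a line, values as JSON. play_rows: Moves the arm, as the interface text tells. Its arguments: {"type":"object","properties":{"rot":{"type":"array","items":{"type":"array","items":{"type":"number"}}},"travel":{"type":"array","items":{"type":"array","items":{"type":"number"}}},"fingers":{"type":"array","items":{"type":"number"}},"grip_force":{"type":"number"}},"required":["rot","travel","fingers"]}

```bash
mkdir -p pics; cat > h.py <<'E'
import numpy as np,cv2
from rig import ctrl
from scipy.spatial.transform import Rotation as Ro
def ray(name,uv,obs=None):
    c=ctrl.get_calibration(name); K=np.array(c["mtx"]);k1=c["k1"]
    d=np.array([(uv[0]-K[0,2])/K[0,0],(uv[1]-K[1,2])/K[1,1]]); s=d.copy()
    for _ in range(20): s=d/(1+k1*(s@s))
    v=np.array([s[0],s[1],1])
    if name=="wrist":
        o=obs or ctrl.get_obs(); T=np.array(c["T_tool_cam"]);R=Ro.from_rotvec(o["tcp_rot"]).as_matrix()
        return R@T[:3,3]+np.array(o["position"]), R@T[:3,:3]@v
    R=np.array(c["R"]);t=np.array(c["t"])
    return -R.T@t, R.T@v
def at_z(name,uv,z,obs=None):
    o,d=ray(name,uv,obs); return o+d*(z-o[2])/d[2]
def proj(name,X,obs=None):
    c=ctrl.get_calibration(name); K=np.array(c["mtx"])
    if name=="wrist":
        o=obs or ctrl.get_obs(); T=np.array(c["T_tool_cam"]);R=Ro.from_rotvec(o["tcp_rot"]).as_matrix()
        p=T[:3,:3].T@(R.T@(np.array(X)-o["position"])-T[:3,3])
    else: p=np.array(c["R"])@np.array(X)+c["t"]
    s=p[:2]/p[2]; s=s*(1+c["k1"]*(s@s)); return s*[K[0,0],K[1,1]]+K[:2,2]
def snap(name,fn):
    o=ctrl.get_obs(); im=ctrl.snapshot(name); cv2.imwrite("pics/"+fn,cv2.cvtColor(im,cv2.COLOR_RGB2BGR)); return im,o
E
python3 - <<'E'
from h import *
for n in("top","side","wrist"): snap(n,n+"0.png")
o=ctrl.get_obs();print(o, ctrl.grip_depth);print(Ro.from_rotvec(o["tcp_rot"]).as_matrix().round(3))
for n in("top","side"):
  print(ray(n,(256,192)))
print(ctrl.get_calibration("wrist"))
E
```

```text
{'time_s': 0.15, 'joints': array([ 1.16073059e+00,  3.79306718e-01,  1.73463163e+00,  7.27775304e-06,
        1.02851112e+00, -3.32585939e-02]), 'qvel': array([ 0.00055233, -0.00241675, -0.00125933, -0.00043125, -0.00133289,
       -0.00087836]), 'tau': array([-1.99930480e-03, -7.64115500e+01, -4.34658051e+01,  6.49109180e-02,
        4.10014449e-02, -9.58007740e-05]), 'position': array([257.42520706, 650.62632745, 213.43334639]), 'tcp_rot': array([-5.88361217e-01, -3.08580816e+00,  1.31072362e-03]), 'ft_force': array([-0.15258795, -0.81708242,  0.43112109]), 'wrist_torque': array([-0.00481851,  0.00963253, -0.01653782]), 'gripper_force': 0.0, 'finger_gap': 1.0007892048258051} 18.8
[[-0.93   0.368 -0.   ]
 [ 0.368  0.93  -0.001]
 [ 0.    -0.001 -1.   ]]
(array([412.60427883, -13.27645982, 969.56933803]), array([ 0.17622175,  0.02974576, -0.98410657]))
(array([471.86117271, 639.54652087, 930.25237797]), array([ 0.1058826 , -0.61815559, -0.77889378]))
{'mtx': array([[317.86574597,   0.        , 254.09138135],
       [  0.        , 317.86574597, 188.43755446],
       [  0.        ,   0.        ,   1.        ]]), 'k1': -0.05879186580202353, 'T_tool_cam': array([[ 1.09118135e-03, -9.64061604e-01, -2.65676556e-01,
         7.52978966e+01],
       [ 9.99999369e-01,  1.12331812e-03,  3.09879931e-05,
        -1.85976830e-02],
       [ 2.68564956e-04, -2.65676422e-01,  9.64062221e-01,
        -1.71143822e+02],
       [ 0.00000000e+00,  0.00000000e+00,  0.00000000e+00,
         1.00000000e+00]])}
```

View pics/top0.png

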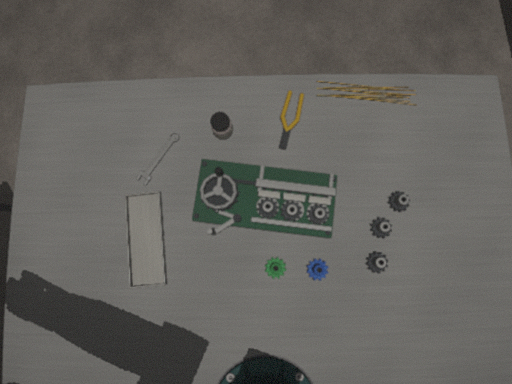

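View pics/side0.png

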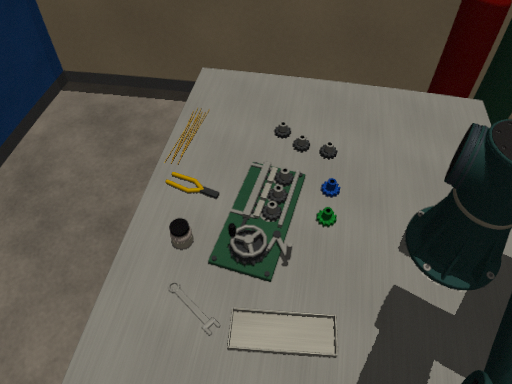

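The top view shows the green clamp around (265,200), with finished cutters at (268,206), (292,209) and (320,212). The new dark cutters are on the right at (399,201), (381,227) and (376,262). The blue (317,269) and green (275,267) ones are decoys. The tray is at (147,240), the handle at (219,171) and the pawl pin at about (210,231).

```bash
cat > m.py <<'E'
from h import *
im=cv2.cvtColor(cv2.imread("pics/top0.png"),cv2.COLOR_BGR2RGB); hsv=cv2.cvtColor(im,cv2.COLOR_RGB2HSV)
m=cv2.inRange(hsv,(65,90,25),(95,255,140)); m[:150]=0;m[245:]=0;m[:,:180]=0;m[:,350:]=0
pts=np.argwhere(m>0)[:,::-1]
w=np.array([at_z("top",p,16)[:2] for p in pts],np.float32)
r=cv2.minAreaRect(w);print("plate",r, cv2.boxPoints(r).round(0).tolist())
g=cv2.cvtColor(im,cv2.COLOR_RGB2GRAY)
t=np.array([[126,195],[160,192],[167,284],[131,287]])
print("tray",[at_z("top",p,20)[:2].round(0).tolist() for p in t])
for n,p,z in [("d",(268,206),60),("d",(292,209),60),("d",(320,212),60),("n",(402,200),44),("n",(384,227),44),("n",(380,262),44),("handle",(219,171),114),("pin",(210,231),100),("axis",(218,191),62)]:
  print(n,at_z("top",p,z)[:2].round(0))
crops=[im[150:250,180:350],im[180:280,340:510-0]]
cv2.imwrite("pics/c0.png",cv2.cvtColor(cv2.resize(np.vstack([cv2.resize(crops[0],(680,400),interpolation=2)]),None,fx=1.1,fy=1.1),cv2.COLOR_RGB2BGR))
E
python3 m.py
```

```text
plate ((567.242431640625, -8.599365234375), (380.3904724121094, 172.0637969970703), 82.06343078613281) [[456.0, -185.0], [626.0, -209.0], [679.0, 168.0], [508.0, 192.0]]
tray [[581.0, 384.0], [587.0, 286.0], [334.0, 259.0], [326.0, 359.0]]
d [537. -17.]
d [528. -80.]
d [ 519. -154.]
n [ 549. -382.]
n [ 477. -327.]
n [ 385. -310.]
handle [622. 106.]
pin [471. 130.]
axis [580. 116.]
```

View pics/c0.png

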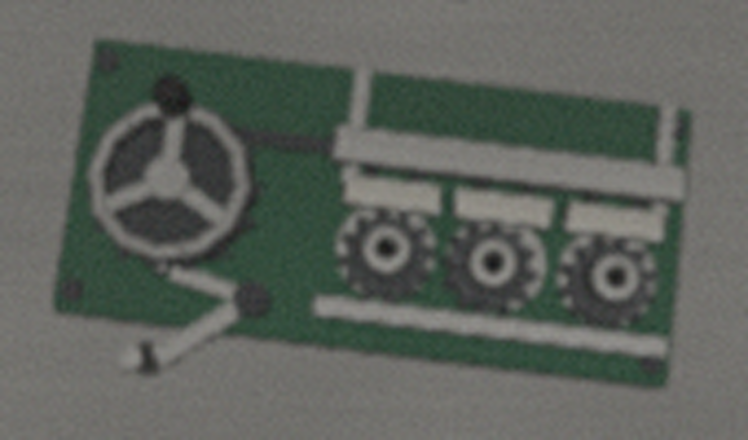

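Three finished cutters are confirmed. The plate's pose agrees with the wheel axis and the pin (110 mm from the axis). First I'll turn the tool so that tool x = world y and tool y = world x, then move over the pin.

Emit:
play_rows(
  rot=[
    [0,0,8.55],
    [0,0,8.55],
    [0,0,8.55],
    [0,0,8.55],
    [0,0,8.55],
    [0,0,8.55],
    [0,0,8.55],
    [0,0,8.55],
  ],
  travel=[
    [0,0,0],
    [0,0,0],
    [0,0,0],
    [0,0,0],
    [0,0,0],
    [0,0,0],
    [0,0,0],
    [0,0,0],
  ],
  fingers=[115,115,115,115,115,115,115,115],
  grip_force=25,
)

```text
time_s: 0.95
position: [257.5, 650.7, 213.6]
tcp_rot: [2.228, 2.215, -0.001]
ft_force: [0.1, 0.1, -0.1]
finger_gap: 0.551
gripper_force: 0.0
```

Emit:
play_rows(
  rot=[
    [0,0,0],
    [0,0,0],
    [0,0,0],
    [0,0,0],
    [0,0,0],
    [0,0,0],
    [0,0,0],
    [0,0,0],
  ],
  travel=[
    [-40,14,0],
    [-40,14,0],
    [-40,14,0],
    [-40,14,0],
    [-40,14,0],
    [-40,14,0],
    [-40,14,0],
    [-40,14,0],
  ],
  fingers=[115,115,115,115,115,115,115,115],
)

```text
time_s: 1.75
position: [369.8, 329.3, 213.9]
tcp_rot: [2.221, 2.222, -0.0]
ft_force: [1.0, -0.2, 0.2]
finger_gap: 0.551
gripper_force: 0.0
```

Emit:
play_rows(
  rot=[
    [0,0,0],
    [0,0,0],
    [0,0,0],
    [0,0,0],
    [0,0,0],
    [0,0,0],
    [0,0,0],
    [0,0,0],
  ],
  travel=[
    [-40,20,0],
    [-40,20,0],
    [-40,20,0],
    [-40,20,0],
    [-40,20,0],
    [0,0,0],
    [0,0,0],
    [0,0,0],
  ],
  fingers=[115,115,115,115,115,115,115,115],
)

```text
time_s: 2.55
position: [469.2, 131.5, 213.8]
tcp_rot: [-2.221, -2.222, 0.0]
ft_force: [-0.2, 1.4, 0.1]
finger_gap: 0.551
gripper_force: 0.0
```

```bash
python3 - <<'E'
from h import *
im,o=snap("wrist","w1.png");print(o["time_s"],o["position"],o["joints"].round(2),o["finger_gap"]);print(Ro.from_rotvec(o["tcp_rot"]).as_matrix().round(3))
print(proj("wrist",(471,130,100),o),proj("wrist",(580,116,62),o))
E
```

```text
2.55 [469.24121351 131.48408425 213.78996979] [0.23 0.04 2.16 0.   0.95 0.22] 0.5506251334398923
[[-0.001  1.    -0.   ]
 [ 1.     0.001 -0.   ]
 [-0.    -0.    -1.   ]]
[256.33454453 186.3097968 ] [358.66937282 189.95324912]
```

View pics/w1.png

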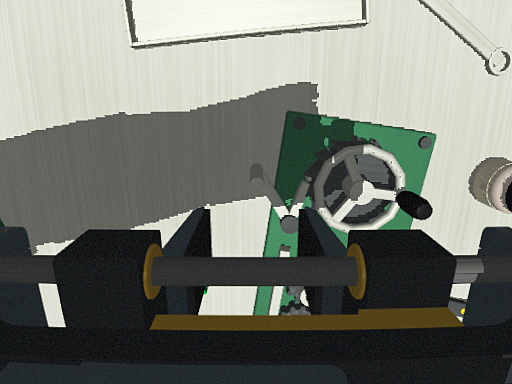

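```bash
python3 - <<'E'
import cv2
im=cv2.imread("pics/w1.png"); cv2.imwrite("pics/w1c.png",cv2.resize(im[130:250,220:350],None,fx=5,fy=5,interpolation=2)[:600,:650])
t=cv2.imread("pics/side0.png")
E
```

```text
(no output)
```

View pics/w1c.png

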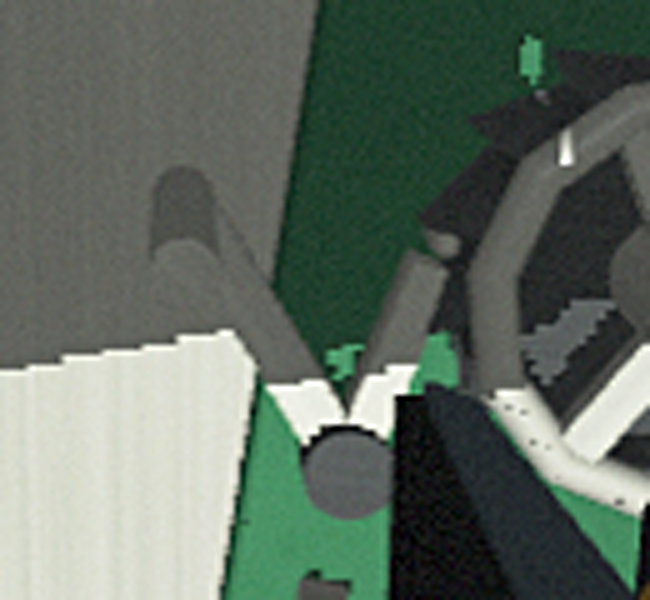

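The pin's top disc is at (257,185), matching the predicted (256,186), so the pin is at (471,130). I'll go down to it and grip.

Emit:
play_rows(
  rot=[
    [0,0,0],
    [0,0,0],
    [0,0,0],
    [0,0,0],
    [0,0,0],
    [0,0,0],
    [0,0,0],
    [0,0,0],
  ],
  travel=[
    [-1.5,2,30],
    [0,0,35],
    [0,0,35],
    [0,0,25],
    [0,0,18],
    [0,0,0],
    [0,0,0],
    [0,0,0],
  ],
  fingers=[115,115,115,115,115,115,255,255],
)

```text
time_s: 3.4
position: [472.2, 130.0, 72.0]
tcp_rot: [2.22, 2.222, 0.002]
ft_force: [-0.2, 0.7, 0.4]
finger_gap: 0.401
gripper_force: 0.0
```

Emit:
play_rows(
  rot=[
    [0,0,0],
    [0,0,0],
    [0,0,0],
    [0,0,0],
    [0,0,0],
    [0,0,0],
  ],
  travel=[
    [0,0,0],
    [0,0,0],
    [0,0,0],
    [0,0,0],
    [0,0,0],
    [0,0,0],
  ],
  fingers=[255,255,255,255,255,255],
)

```text
time_s: 4.0
position: [471.5, 129.6, 71.3]
tcp_rot: [-2.221, -2.221, 0.0]
ft_force: [-4.0, 2.5, 7.1]
finger_gap: 0.145
gripper_force: 25.0
```

Emit:
play_rows(
  rot=[
    [0,0,0],
    [0,0,0],
    [0,0,0],
    [0,0,0],
    [0,0,0],
    [0,0,0],
    [0,0,0],
    [0,0,0],
  ],
  travel=[
    [-2,-3,0],
    [-2,-3,0],
    [-2.3,-2.8,0],
    [-2.4,-2.7,0],
    [-2.6,-2.5,0],
    [-2.6,-2.5,0],
    [-5.7,-4.5,0],
    [0,0,0],
  ],
  fingers=[255,255,255,255,255,255,255,255],
)

```text
time_s: 4.8
position: [451.5, 109.8, 71.5]
tcp_rot: [2.221, 2.221, 0.003]
ft_force: [3.3, 3.9, 0.5]
finger_gap: 0.146
gripper_force: 25.0
```

```bash
python3 - <<'E'
from h import *
im,o=snap("wrist","w2.png");print(o["position"],o["ft_force"],o["finger_gap"])
E
```

```text
[451.51363172 109.82724025  71.5274025 ] [3.31409584 3.91389796 0.48873882] 0.14568205455057956
```

View pics/w2.png

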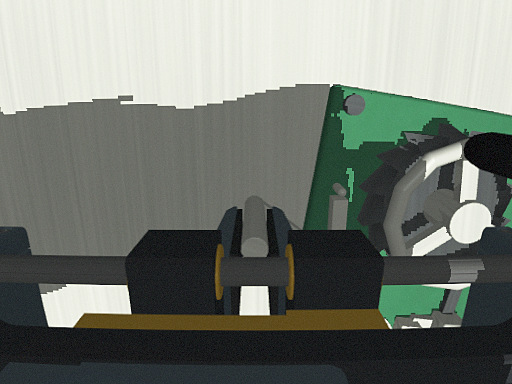

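The view shows the pin held at (255,235) and the pawl tip at (338,195), well clear of the wheel teeth. I'll hold while the wheel unwinds.

Emit:
play_rows(
  rot=[
    [0,0,0],
    [0,0,0],
    [0,0,0],
    [0,0,0],
    [0,0,0],
    [0,0,0],
    [0,0,0],
    [0,0,0],
  ],
  travel=[
    [0,0,0],
    [0,0,0],
    [0,0,0],
    [0,0,0],
    [0,0,0],
    [0,0,0],
    [0,0,0],
    [0,0,0],
  ],
  fingers=[255,255,255,255,255,255,255,255],
)

```text
time_s: 5.65
position: [451.6, 110.1, 71.4]
tcp_rot: [2.221, 2.221, 0.002]
ft_force: [4.2, 2.0, 6.3]
finger_gap: 0.146
gripper_force: 25.0
```

Emit:
play_rows(
  rot=[
    [0,0,0],
    [0,0,0],
    [0,0,0],
    [0,0,0],
    [0,0,0],
    [0,0,0],
    [0,0,0],
    [0,0,0],
  ],
  travel=[
    [0,0,0],
    [0,0,0],
    [0,0,0],
    [0,0,0],
    [0,0,0],
    [0,0,0],
    [0,0,0],
    [0,0,0],
  ],
  fingers=[255,255,255,255,255,255,255,255],
)

```text
time_s: 6.45
position: [451.6, 110.2, 71.4]
tcp_rot: [2.221, 2.221, 0.002]
ft_force: [3.9, 2.4, 6.2]
finger_gap: 0.148
gripper_force: 25.0
```

Emit:
play_rows(
  rot=[
    [0,0,0],
    [0,0,0],
    [0,0,0],
    [0,0,0],
    [0,0,0],
    [0,0,0],
    [0,0,0],
    [0,0,0],
  ],
  travel=[
    [0,0,0],
    [0,0,0],
    [0,0,0],
    [0,0,0],
    [0,0,0],
    [0,0,0],
    [0,0,0],
    [0,0,0],
  ],
  fingers=[255,255,255,255,255,255,255,255],
)

```text
time_s: 7.25
position: [451.6, 110.1, 71.4]
tcp_rot: [2.221, 2.221, 0.002]
ft_force: [3.8, 1.9, 6.9]
finger_gap: 0.147
gripper_force: 25.0
```

Emit:
play_rows(
  rot=[
    [0,0,0],
    [0,0,0],
    [0,0,0],
    [0,0,0],
    [0,0,0],
    [0,0,0],
    [0,0,0],
    [0,0,0],
  ],
  travel=[
    [0,0,0],
    [0,0,0],
    [0,0,0],
    [0,0,0],
    [0,0,0],
    [0,0,0],
    [0,0,0],
    [0,0,0],
  ],
  fingers=[255,255,255,255,255,255,255,255],
)

```text
time_s: 8.05
position: [451.6, 110.2, 71.4]
tcp_rot: [2.221, 2.221, 0.002]
ft_force: [3.0, 1.8, 6.1]
finger_gap: 0.145
gripper_force: 25.0
```

Emit:
play_rows(
  rot=[
    [0,0,0],
    [0,0,0],
    [0,0,0],
    [0,0,0],
    [0,0,0],
    [0,0,0],
    [0,0,0],
    [0,0,0],
  ],
  travel=[
    [0,0,0],
    [0,0,0],
    [0,0,0],
    [0,0,0],
    [0,0,0],
    [0,0,0],
    [0,0,0],
    [0,0,0],
  ],
  fingers=[255,255,255,255,255,255,255,255],
)

```text
time_s: 8.85
position: [451.6, 110.1, 71.4]
tcp_rot: [2.221, 2.221, 0.002]
ft_force: [2.4, 2.4, 6.2]
finger_gap: 0.146
gripper_force: 25.0
```

Emit:
play_rows(
  rot=[
    [0,0,0],
    [0,0,0],
    [0,0,0],
    [0,0,0],
    [0,0,0],
    [0,0,0],
    [0,0,0],
    [0,0,0],
  ],
  travel=[
    [0,0,0],
    [0,0,0],
    [0,0,0],
    [0,0,0],
    [0,0,0],
    [0,0,0],
    [0,0,0],
    [0,0,0],
  ],
  fingers=[255,255,255,255,255,255,255,255],
)

```text
time_s: 9.65
position: [451.6, 110.2, 71.4]
tcp_rot: [2.221, 2.221, 0.002]
ft_force: [4.1, 2.1, 7.2]
finger_gap: 0.149
gripper_force: 25.0
```

Emit:
play_rows(
  rot=[
    [0,0,0],
    [0,0,0],
    [0,0,0],
    [0,0,0],
    [0,0,0],
    [0,0,0],
    [0,0,0],
    [0,0,0],
  ],
  travel=[
    [0,0,0],
    [0,0,0],
    [0,0,0],
    [0,0,0],
    [0,0,0],
    [0,0,0],
    [0,0,0],
    [0,0,0],
  ],
  fingers=[255,255,255,255,255,255,255,255],
)

```text
time_s: 10.45
position: [451.6, 110.2, 71.4]
tcp_rot: [2.221, 2.221, 0.002]
ft_force: [3.9, 3.5, 6.2]
finger_gap: 0.147
gripper_force: 25.0
```

Emit:
play_rows(
  rot=[
    [0,0,0],
    [0,0,0],
    [0,0,0],
    [0,0,0],
    [0,0,0],
    [0,0,0],
    [0,0,0],
    [0,0,0],
  ],
  travel=[
    [0,0,0],
    [0,0,0],
    [0,0,0],
    [0,0,0],
    [0,0,0],
    [0,0,0],
    [0,0,0],
    [0,0,0],
  ],
  fingers=[255,255,255,255,255,255,255,255],
)

```text
time_s: 11.25
position: [451.6, 110.2, 71.4]
tcp_rot: [2.221, 2.221, 0.002]
ft_force: [3.2, 2.9, 5.9]
finger_gap: 0.147
gripper_force: 25.0
```

```bash
python3 - <<'E'
from h import *
im,o=snap("side","s2.png");a=cv2.cvtColor(im,cv2.COLOR_RGB2BGR)[130:290,180:320]
cv2.waitKey
for i in range(1):
  play=0
b=cv2.cvtColor(ctrl.snapshot("wrist"),cv2.COLOR_RGB2BGR)[100:384,290:512]
cv2.imwrite("pics/s2c.png",np.hstack([cv2.resize(a,(500,571)),cv2.resize(b,(290,571*1))]))
E
```

```text
(no output)
```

View pics/s2c.png

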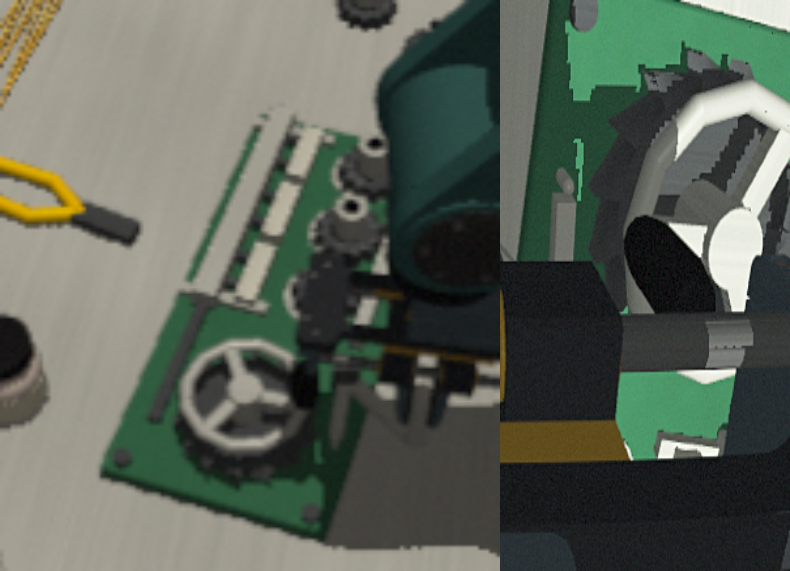

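The jaw is well back from the cutters and the handle has turned to the robot side. I'll hold a little longer and difference the views to be sure it has stopped.

Emit:
play_rows(
  rot=[
    [0,0,0],
    [0,0,0],
    [0,0,0],
    [0,0,0],
    [0,0,0],
    [0,0,0],
    [0,0,0],
    [0,0,0],
  ],
  travel=[
    [0,0,0],
    [0,0,0],
    [0,0,0],
    [0,0,0],
    [0,0,0],
    [0,0,0],
    [0,0,0],
    [0,0,0],
  ],
  fingers=[255,255,255,255,255,255,255,255],
)

```text
time_s: 12.15
position: [451.6, 110.2, 71.4]
tcp_rot: [2.221, 2.221, 0.002]
ft_force: [3.8, 2.9, 6.6]
finger_gap: 0.143
gripper_force: 25.0
```

```bash
python3 - <<'E'
from h import *
a=cv2.cvtColor(cv2.imread("pics/s2.png"),cv2.COLOR_BGR2RGB); im,o=snap("side","s3.png")
d=cv2.absdiff(cv2.GaussianBlur(a,(3,3),0),cv2.GaussianBlur(im,(3,3),0)).max(2)
print(d[220:280,220:290].max(),d[160:220,220:310].max(),d.max(),(d[220:280,220:290]>25).sum())
# handle direction prediction in side view: dark blob
for th in (2.4,2.7,3.0,3.3): print(th,proj("side",(579.6+45*np.cos(th),116+45*np.sin(th),114)).round(1))
E
```

```text
4 5 7 0
2.4 [259.8 241.4]
2.7 [263.4 238.1]
3.0 [265.7 234.1]
3.3 [266.5 229.7]
```

The wheel has stopped with the handle at about 3.0 rad, consistent with fully back. I'll return the pawl gently, release it and rise.

Emit:
play_rows(
  rot=[
    [0,0,0],
    [0,0,0],
    [0,0,0],
    [0,0,0],
    [0,0,0],
    [0,0,0],
    [0,0,0],
    [0,0,0],
  ],
  travel=[
    [5.7,4.5,0],
    [2.6,2.5,0],
    [2.6,2.5,0],
    [2.4,2.7,0],
    [2.3,2.8,0],
    [2,3,0],
    [0,0,0],
    [0,0,0],
  ],
  fingers=[255,255,255,255,255,255,255,115],
)

```text
time_s: 13.0
position: [465.9, 126.6, 70.0]
tcp_rot: [-2.219, -2.22, 0.008]
ft_force: [-0.5, 0.0, 0.9]
finger_gap: 0.206
gripper_force: 0.1
```

Emit:
play_rows(
  rot=[
    [0,0,0],
    [0,0,0],
    [0,0,0],
    [0,0,0],
    [0,0,0],
    [0,0,0],
    [0,0,0],
    [0,0,0],
  ],
  travel=[
    [0,0,0],
    [0,0,0],
    [0,0,0],
    [0,0,-20],
    [0,0,-40],
    [0,0,-40],
    [0,0,-40],
    [0,0,0],
  ],
  fingers=[115,115,115,115,115,115,115,115],
)

```text
time_s: 13.8
position: [471.3, 128.1, 215.9]
tcp_rot: [2.218, 2.219, 0.01]
ft_force: [1.0, 0.7, -1.1]
finger_gap: 0.551
gripper_force: 0.0
```

Emit:
play_rows(
  rot=[
    [0,0,0],
    [0,0,0],
    [0,0,0],
    [0,0,0],
    [0,0,0],
    [0,0,0],
    [0,0,0],
    [0,0,0],
  ],
  travel=[
    [-40,12,0],
    [-40,12,0],
    [-40,12,0],
    [-40,12,0],
    [-40,10,0],
    [-10,0,0],
    [0,0,0],
    [0,0,0],
  ],
  fingers=[115,115,115,115,115,115,115,115],
)

```text
time_s: 14.6
position: [526.2, -81.8, 210.3]
tcp_rot: [-2.221, -2.221, 0.001]
ft_force: [1.0, -0.1, 0.1]
finger_gap: 0.551
gripper_force: 0.0
```

```bash
python3 - <<'E'
from h import *
im,o=snap("wrist","w3.png");print(o["time_s"],o["position"])
snap("top","t3.png")
for p in[(537,-17),(528,-80),(519,-154)]: print(proj("wrist",(*p,60),o))
E
```

```text
14.6 [526.17813491 -81.80005905 210.33532228]
[265.55715637 111.92220604]
[256.2581712  174.15838252]
[247.87238171 239.84680549]
```

View pics/w3.png

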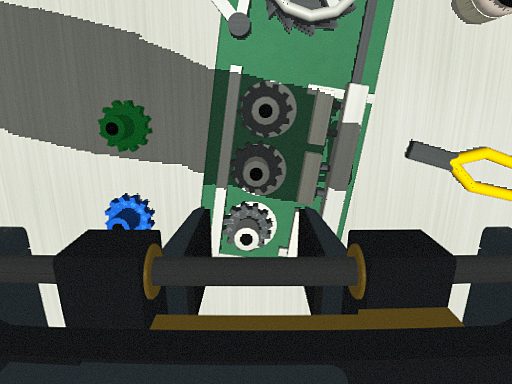

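Bores at (265,111), (256,174) and (246,239) match predictions to 2 px. The pads are back and the decoys are at left. I'll grip the middle one at (528,-80).

Emit:
play_rows(
  rot=[
    [0,0,0],
    [0,0,0],
    [0,0,0],
    [0,0,0],
    [0,0,0],
    [0,0,0],
    [0,0,0],
    [0,0,0],
  ],
  travel=[
    [2,2,40],
    [0,0,45],
    [0,0,45],
    [0,0,30],
    [0,0,15],
    [0,0,0],
    [0,0,0],
    [0,0,0],
  ],
  fingers=[115,115,115,115,115,115,255,255],
  grip_force=40,
)

```text
time_s: 15.5
position: [529.9, -80.6, 37.6]
tcp_rot: [2.219, 2.22, 0.002]
ft_force: [0.4, -0.4, 0.3]
finger_gap: 0.4
gripper_force: 0.0
```

Emit:
play_rows(
  rot=[
    [0,0,0],
    [0,0,0],
    [0,0,0],
    [0,0,0],
    [0,0,0],
    [0,0,0],
    [0,0,0],
    [0,0,0],
  ],
  travel=[
    [0,0,0],
    [0,0,0],
    [0,0,-10],
    [0,0,-30],
    [0,0,-40],
    [0,0,-40],
    [0,0,-15],
    [0,0,0],
  ],
  fingers=[255,255,255,255,255,255,255,255],
)

```text
time_s: 16.3
position: [529.9, -80.8, 173.2]
tcp_rot: [2.219, 2.219, 0.004]
ft_force: [0.2, -0.0, -2.7]
finger_gap: 0.3
gripper_force: 40.0
```

Emit:
play_rows(
  rot=[
    [0,0,0],
    [0,0,0],
    [0,0,0],
    [0,0,0],
    [0,0,0],
    [0,0,0],
    [0,0,0],
    [0,0,0],
  ],
  travel=[
    [40,-7,0],
    [40,-7,0],
    [40,-7,0],
    [40,-7,0],
    [40,-7,0],
    [40,-7,0],
    [40,-7,0],
    [0,0,0],
  ],
  fingers=[255,255,255,255,255,255,255,255],
)

```text
time_s: 17.1
position: [478.0, 202.5, 169.0]
tcp_rot: [-2.217, -2.224, 0.003]
ft_force: [-0.6, -0.3, -2.8]
finger_gap: 0.297
gripper_force: 40.0
```

```bash
python3 - <<'E'
from h import *
im,o=snap("wrist","w4.png");print(o["time_s"],o["position"],o["finger_gap"])
print([proj("wrist",(*p,20),o).round(0).tolist() for p in[(581,384),(587,286),(334,259),(326,359)]])
E
```

```text
17.1 [477.95834897 202.45954367 169.01159328] 0.2972532076991254
[[369.0, -17.0], [367.0, 93.0], [111.0, 121.0], [93.0, 13.0]]
```

View pics/w4.png

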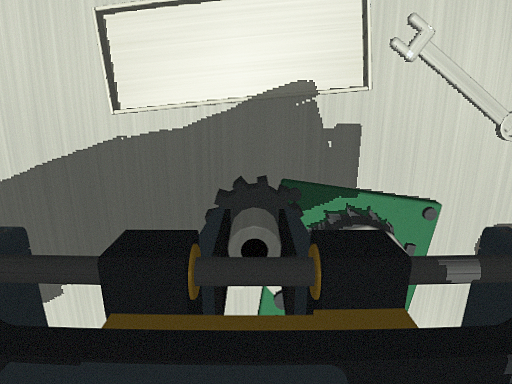

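The cutter is held at (250,240). The tray's near corners are at (115,112) and (369,88), with the far-left one at (95,10).

```bash
python3 - <<'E'
from h import *
im=cv2.imread("pics/w4.png")
o=ctrl.get_obs()
P=[at_z("wrist",p,20,o)[:2] for p in[(369,88),(115,112),(95,9)]]
print(np.round(P,1),np.linalg.norm(P[0]-P[1]),np.linalg.norm(P[2]-P[1]))
c=(P[0]+P[2])/2; u=(P[0]-P[1])/np.linalg.norm(P[0]-P[1]); print(c,u,[ (c+75*k*u).round(1).tolist() for k in(-1,0,1)])
E
```

```text
[[588.9 289.3]
 [338.9 265.6]
 [328.3 360.5]] 251.08087723024101 95.47456374697381
[458.57966425 324.89013027] [0.99552957 0.09445035] [[383.9, 317.8], [458.6, 324.9], [533.2, 332.0]]
```

Emit:
play_rows(
  rot=[
    [0,0,0],
    [0,0,0],
    [0,0,0],
    [0,0,0],
    [0,0,0],
    [0,0,0],
    [0,0,0],
    [0,0,0],
  ],
  travel=[
    [40,-6,0],
    [42,-7,0],
    [40,-6,0],
    [0,0,30],
    [0,0,40],
    [0,0,40],
    [0,0,24],
    [0,0,10],
  ],
  fingers=[255,255,255,255,255,255,255,255],
)

```text
time_s: 17.95
position: [458.5, 319.1, 23.7]
tcp_rot: [-2.221, -2.219, 0.01]
ft_force: [-24.6, -4.0, 59.1]
finger_gap: 0.295
gripper_force: 40.1
```

Emit:
play_rows(
  rot=[
    [0,0,0],
    [0,0,0],
    [0,0,0],
    [0,0,0],
    [0,0,0],
    [0,0,0],
    [0,0,0],
    [0,0,0],
  ],
  travel=[
    [0,0,0],
    [0,0,0],
    [0,0,0],
    [0,0,0],
    [0,0,-30],
    [0,0,-45],
    [0,0,-45],
    [0,0,-25],
  ],
  fingers=[255,255,115,115,115,115,115,115],
)

```text
time_s: 18.75
position: [461.8, 322.1, 176.0]
tcp_rot: [2.221, 2.221, 0.007]
ft_force: [-0.1, -0.1, 0.3]
finger_gap: 0.551
gripper_force: 0.0
```

Emit:
play_rows(
  rot=[
    [0,0,0],
    [0,0,0],
    [0,0,0],
    [0,0,0],
    [0,0,0],
    [0,0,0],
    [0,0,0],
    [0,0,0],
  ],
  travel=[
    [-42,10,0],
    [-42,10,0],
    [-42,10,0],
    [-42,10,0],
    [-42,10,0],
    [-42,10,0],
    [-42,10,0],
    [-42,10,0],
  ],
  fingers=[115,115,115,115,115,115,115,115],
)

```text
time_s: 19.55
position: [541.1, -16.5, 172.6]
tcp_rot: [2.221, 2.221, 0.001]
ft_force: [1.3, 1.1, -0.0]
finger_gap: 0.548
gripper_force: 0.0
```

```bash
python3 - <<'E'
from h import *
im,o=snap("side","s4.png");print(o["time_s"],o["position"],o["finger_gap"])
E
```

```text
19.55 [541.07897085 -16.46089655 172.63455247] 0.5477545808092653
```

View pics/s4.png

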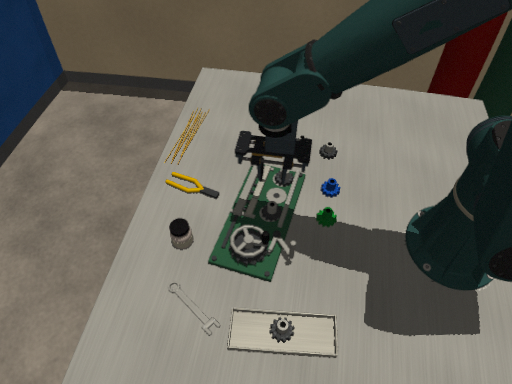

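The cutter is in the middle of the tray at (283,330) and bay 2's disc shows at (276,196). Next is bay 3's cutter, with gentler landings.

Emit:
play_rows(
  rot=[
    [0,0,0],
    [0,0,0],
    [0,0,0],
    [0,0,0],
    [0,0,0],
    [0,0,0],
    [0,0,0],
    [0,0,0],
  ],
  travel=[
    [0,-4,35],
    [0,0,45],
    [0,0,35],
    [0,0,15],
    [0,0,7],
    [0,0,0],
    [0,0,0],
    [0,0,0],
  ],
  fingers=[115,115,115,115,115,115,255,255],
)

```text
time_s: 20.4
position: [537.7, -14.6, 36.4]
tcp_rot: [2.22, 2.221, 0.002]
ft_force: [0.2, 0.2, 0.3]
finger_gap: 0.406
gripper_force: 0.0
```

Emit:
play_rows(
  rot=[
    [0,0,0],
    [0,0,0],
    [0,0,0],
    [0,0,0],
    [0,0,0],
    [0,0,0],
    [0,0,0],
    [0,0,0],
  ],
  travel=[
    [0,0,0],
    [0,0,0],
    [0,0,-10],
    [0,0,-30],
    [0,0,-40],
    [0,0,-40],
    [0,0,-15],
    [0,0,0],
  ],
  fingers=[255,255,255,255,255,255,255,255],
)

```text
time_s: 21.2
position: [537.7, -14.6, 172.0]
tcp_rot: [2.219, 2.22, 0.004]
ft_force: [-0.4, -0.4, -3.1]
finger_gap: 0.299
gripper_force: 40.0
```

Emit:
play_rows(
  rot=[
    [0,0,0],
    [0,0,0],
    [0,0,0],
    [0,0,0],
    [0,0,0],
    [0,0,0],
    [0,0,0],
    [0,0,0],
  ],
  travel=[
    [42,-19,0],
    [42,-19,0],
    [42,-19,0],
    [42,-19,0],
    [42,-19,0],
    [42,-19,0],
    [42,-19,0],
    [41,-20,0],
  ],
  fingers=[255,255,255,255,255,255,255,255],
)

```text
time_s: 22.0
position: [381.6, 321.3, 168.0]
tcp_rot: [-2.221, -2.221, 0.004]
ft_force: [0.4, 0.3, -3.6]
finger_gap: 0.299
gripper_force: 40.0
```

Emit:
play_rows(
  rot=[
    [0,0,0],
    [0,0,0],
    [0,0,0],
    [0,0,0],
    [0,0,0],
    [0,0,0],
  ],
  travel=[
    [0,0,0],
    [0,0,35],
    [0,0,40],
    [0,0,40],
    [0,0,0],
    [0,0,0],
  ],
  fingers=[255,255,255,255,255,255],
)

```text
time_s: 22.6
position: [382.9, 319.6, 54.2]
tcp_rot: [-2.221, -2.221, 0.005]
ft_force: [0.2, -0.6, -2.8]
finger_gap: 0.295
gripper_force: 40.0
```

Emit:
play_rows(
  rot=[
    [0,0,0],
    [0,0,0],
    [0,0,0],
    [0,0,0],
    [0,0,0],
    [0,0,0],
    [0,0,0],
    [0,0,0],
  ],
  travel=[
    [0,0,15],
    [0,0,8],
    [0,0,4],
    [0,0,2],
    [0,0,0],
    [0,0,0],
    [0,0,0],
    [0,0,0],
  ],
  fingers=[255,255,255,255,255,255,115,115],
)

```text
time_s: 23.4
position: [383.9, 320.7, 26.3]
tcp_rot: [2.221, 2.222, 0.001]
ft_force: [-0.1, -0.9, -0.6]
finger_gap: 0.441
gripper_force: 0.0
```

Emit:
play_rows(
  rot=[
    [0,0,0],
    [0,0,0],
    [0,0,0],
    [0,0,0],
    [0,0,0],
    [0,0,0],
    [0,0,0],
    [0,0,0],
  ],
  travel=[
    [0,0,0],
    [0,0,0],
    [0,0,-30],
    [0,0,-45],
    [0,0,-45],
    [0,0,-25],
    [-40,12,0],
    [-40,12,0],
  ],
  fingers=[115,115,115,115,115,115,115,115],
)

```text
time_s: 24.2
position: [408.1, 240.2, 172.1]
tcp_rot: [2.218, 2.224, 0.004]
ft_force: [0.3, 0.1, -0.9]
finger_gap: 0.548
gripper_force: 0.0
```

Emit:
play_rows(
  rot=[
    [0,0,0],
    [0,0,0],
    [0,0,0],
    [0,0,0],
    [0,0,0],
    [0,0,0],
    [0,0,0],
    [0,0,0],
  ],
  travel=[
    [-40,12,0],
    [-40,12,0],
    [-40,12,0],
    [-40,12,0],
    [-40,12,0],
    [-40,12,0],
    [-40,12,0],
    [-40,12,0],
  ],
  fingers=[115,115,115,115,115,115,115,115],
)

```text
time_s: 25.0
position: [503.9, -81.4, 171.1]
tcp_rot: [2.221, 2.221, 0.0]
ft_force: [0.8, 0.1, 0.9]
finger_gap: 0.549
gripper_force: 0.0
```

Emit:
play_rows(
  rot=[
    [0,0,0],
    [0,0,0],
    [0,0,0],
    [0,0,0],
    [0,0,0],
  ],
  travel=[
    [-40,12,0],
    [-33,5,0],
    [0,0,0],
    [0,0,0],
    [0,0,0],
  ],
  fingers=[115,115,115,115,115],
)

```text
time_s: 25.5
position: [520.4, -151.8, 170.8]
tcp_rot: [-2.22, -2.222, 0.0]
ft_force: [-0.8, 0.7, 0.0]
finger_gap: 0.552
gripper_force: 0.0
```

```bash
python3 - <<'E'
from h import *
im,o=snap("wrist","w5.png");print(o["time_s"],o["position"],o["finger_gap"]);snap("side","s5.png")
print(proj("wrist",(519,-154,60),o))
g=cv2.cvtColor(im,cv2.COLOR_RGB2GRAY); u,v=proj("wrist",(519,-154,60),o).astype(int)
c=g[v-25:v+25,u-25:u+25]; m=(c<c.min()+25).astype(np.uint8); n,l,s,ce=cv2.connectedComponentsWithStats(m)
for i in range(1,n):
  if s[i,4]>20: p=ce[i]+[u-25,v-25]; print(s[i,4],p,at_z("wrist",p,60,o))
E
```

```text
25.5 [ 520.35530185 -151.8197242   170.75432312] 0.5524201569550617
[252.98349565 187.92325407]
155 [250.61290323 186.67096774] [ 516.82170329 -152.81125313   60.        ]
```

Emit:
play_rows(
  rot=[
    [0,0,0],
    [0,0,0],
    [0,0,0],
    [0,0,0],
    [0,0,0],
    [0,0,0],
    [0,0,0],
    [0,0,0],
  ],
  travel=[
    [-1,-2,35],
    [0,0,45],
    [0,0,35],
    [0,0,14],
    [0,0,7],
    [0,0,0],
    [0,0,0],
    [0,0,0],
  ],
  fingers=[115,115,115,115,115,115,255,255],
)

```text
time_s: 26.4
position: [519.6, -153.8, 36.3]
tcp_rot: [2.22, 2.22, 0.001]
ft_force: [0.4, 0.3, -0.4]
finger_gap: 0.402
gripper_force: 0.0
```

Emit:
play_rows(
  rot=[
    [0,0,0],
    [0,0,0],
    [0,0,0],
    [0,0,0],
    [0,0,0],
    [0,0,0],
    [0,0,0],
    [0,0,0],
  ],
  travel=[
    [0,0,0],
    [0,0,0],
    [0,0,-10],
    [0,0,-30],
    [0,0,-40],
    [0,0,-40],
    [0,0,-15],
    [40,1,0],
  ],
  fingers=[255,255,255,255,255,255,255,255],
)

```text
time_s: 27.2
position: [521.5, -115.9, 172.8]
tcp_rot: [2.221, 2.215, 0.004]
ft_force: [1.7, 0.8, -4.2]
finger_gap: 0.296
gripper_force: 40.0
```

Emit:
play_rows(
  rot=[
    [0,0,0],
    [0,0,0],
    [0,0,0],
    [0,0,0],
    [0,0,0],
    [0,0,0],
    [0,0,0],
    [0,0,0],
  ],
  travel=[
    [40,1,0],
    [40,1,0],
    [40,1,0],
    [40,1,0],
    [40,1,0],
    [40,1,0],
    [40,1,0],
    [40,1,0],
  ],
  fingers=[255,255,255,255,255,255,255,255],
)

```text
time_s: 28.0
position: [526.9, 208.0, 169.4]
tcp_rot: [-2.221, -2.222, 0.001]
ft_force: [0.6, -1.2, -2.8]
finger_gap: 0.3
gripper_force: 40.0
```

Emit:
play_rows(
  rot=[
    [0,0,0],
    [0,0,0],
    [0,0,0],
    [0,0,0],
    [0,0,0],
    [0,0,0],
    [0,0,0],
    [0,0,0],
  ],
  travel=[
    [40,2,0],
    [40,3,0],
    [40,3,0],
    [5,0,0],
    [0,0,35],
    [0,0,40],
    [0,0,40],
    [0,0,0],
  ],
  fingers=[255,255,255,255,255,255,255,255],
)

```text
time_s: 28.8
position: [532.0, 329.1, 49.7]
tcp_rot: [-2.22, -2.22, 0.014]
ft_force: [-0.7, -0.8, -4.0]
finger_gap: 0.294
gripper_force: 40.0
```

Emit:
play_rows(
  rot=[
    [0,0,0],
    [0,0,0],
    [0,0,0],
    [0,0,0],
    [0,0,0],
    [0,0,0],
    [0,0,0],
    [0,0,0],
  ],
  travel=[
    [0,0,15],
    [0,0,8],
    [0,0,4],
    [0,0,2],
    [0,0,0],
    [0,0,0],
    [0,0,0],
    [0,0,0],
  ],
  fingers=[255,255,255,255,255,255,115,115],
)

```text
time_s: 29.6
position: [536.1, 331.7, 26.5]
tcp_rot: [2.221, 2.221, 0.002]
ft_force: [0.0, 0.6, 0.3]
finger_gap: 0.44
gripper_force: 0.0
```

Emit:
play_rows(
  rot=[
    [0,0,0],
    [0,0,0],
    [0,0,0],
    [0,0,0],
    [0,0,0],
    [0,0,0],
    [0,0,0],
    [0,0,0],
  ],
  travel=[
    [0,0,0],
    [0,0,0],
    [0,0,-30],
    [0,0,-45],
    [0,0,-45],
    [0,0,-25],
    [-40,-4,0],
    [-45,-4,0],
  ],
  fingers=[115,115,115,115,115,115,115,115],
)

```text
time_s: 30.4
position: [528.0, 246.5, 172.1]
tcp_rot: [2.218, 2.223, 0.004]
ft_force: [-0.3, -0.9, -0.8]
finger_gap: 0.552
gripper_force: 0.0
```

Emit:
play_rows(
  rot=[
    [0,0,0],
    [0,0,0],
    [0,0,0],
    [0,0,0],
    [0,0,0],
    [0,0,0],
    [0,0,0],
    [0,0,0],
  ],
  travel=[
    [-45,-5,0],
    [-45,-5,0],
    [-45,-5,0],
    [-45,-5,0],
    [-45,-5,0],
    [-45,-5,0],
    [-45,-5,0],
    [-45,-5,0],
  ],
  fingers=[115,115,115,115,115,115,115,115],
)

```text
time_s: 31.2
position: [487.3, -115.3, 171.2]
tcp_rot: [2.221, 2.221, 0.001]
ft_force: [1.0, 0.8, -0.3]
finger_gap: 0.546
gripper_force: 0.0
```

Emit:
play_rows(
  rot=[
    [0,0,0],
    [0,0,0],
    [0,0,0],
    [0,0,0],
    [0,0,0],
    [0,0,0],
    [0,0,0],
    [0,0,0],
  ],
  travel=[
    [-45,-5,0],
    [-45,-5,0],
    [-45,5,0],
    [-45,5,0],
    [-30,0,0],
    [0,0,0],
    [0,0,0],
    [0,0,0],
  ],
  fingers=[115,115,115,115,115,115,115,115],
)

```text
time_s: 32.0
position: [487.6, -322.6, 170.8]
tcp_rot: [-2.22, -2.222, -0.0]
ft_force: [-0.4, 0.2, 0.4]
finger_gap: 0.546
gripper_force: 0.0
```

```bash
python3 - <<'E'
from h import *
im,o=snap("wrist","w6.png");print(o["time_s"],o["position"]);t,_=snap("top","t6.png");s,_=snap("side","s6.png")
for p in[(549,-382),(477,-327),(385,-310)]: print(proj("wrist",(*p,44),o))
b=lambda x:cv2.cvtColor(x,cv2.COLOR_RGB2BGR)
cv2.imwrite("pics/m6.png",np.hstack([np.vstack([cv2.resize(b(im),(400,300)),cv2.resize(b(s),(400,300))]),cv2.resize(b(t)[140:320,100:430],(400,600*180//330)) if 0 else np.vstack([cv2.resize(b(t),(400,300)),cv2.resize(b(s)[210:360,190:350],(400,300))])]))
E
```

```text
32.0 [ 487.57970087 -322.58394852  170.79992308]
[314.53988373 238.03760634]
[243.51229277 185.77828962]
[147.86204955 168.55634696]
```

View pics/m6.png

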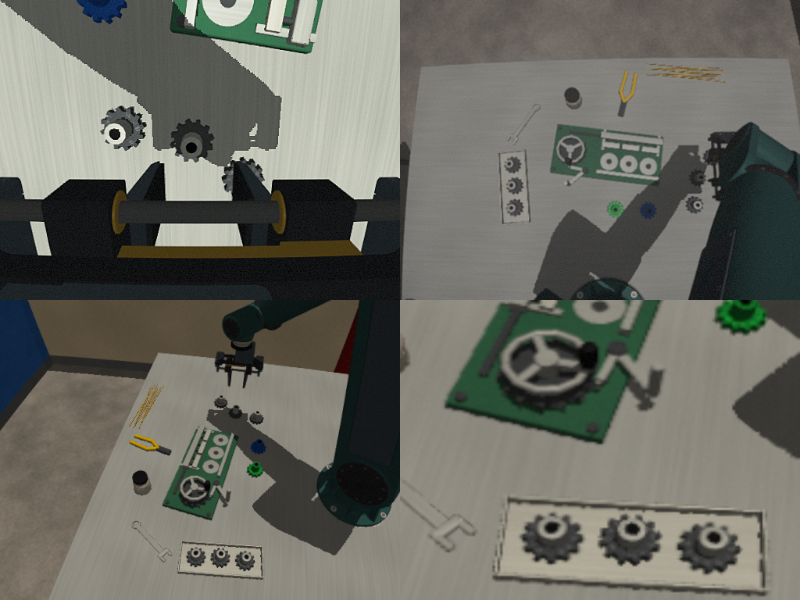

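All three finished cutters are flat in the tray, hub up. In the wrist view, two new cutters' bores are at (147,171) and (244,189), with the third partly hidden at about (310,235).

```bash
cat > bore.py <<'E'
from h import *
import sys
def bore(im,o,xy,z,r=14):
    g=cv2.GaussianBlur(cv2.cvtColor(im,cv2.COLOR_RGB2GRAY),(3,3),0).astype(int); u,v=proj("wrist",(*xy,z),o).astype(int)
    c=g[v-r:v+r,u-r:u+r]; m=(c<c.min()+14).astype(np.uint8); n,l,s,ce=cv2.connectedComponentsWithStats(m)
    for i in range(1,n):
        if s[i,4]>25: p=ce[i]+[u-r,v-r]; print(s[i,4],p.round(1),at_z("wrist",p,z,o).round(1),"move dy,dx,dz from cmd:",(at_z("wrist",p,z,o)-o["position"]).round(1))
E
python3 - <<'E'
from bore import *
im=cv2.cvtColor(cv2.imread("pics/w6.png"),cv2.COLOR_BGR2RGB);o=ctrl.get_obs()
bore(im,o,(477,-327),44);print();bore(im,o,(385,-310),44)
print(at_z("wrist",(244.5,189.4),44,o),at_z("wrist",(147,171.5),44,o))
E
```

```text
117 [244.5 188.6] [ 478.2 -330.    44. ] move dy,dx,dz from cmd: [  -9.6   -7.4 -127. ]

74 [146.3 172.2] [ 383.4 -313.7   44. ] move dy,dx,dz from cmd: [-104.5    8.9 -127. ]
[ 478.23279716 -330.77311101   44.        ] [ 384.13780344 -313.05846962   44.        ]
```

Emit:
play_rows(
  rot=[
    [0,0,0],
    [0,0,0],
    [0,0,0],
    [0,0,0],
    [0,0,0],
    [0,0,0],
    [0,0,0],
    [0,0,0],
  ],
  travel=[
    [-7.5,-9.5,35],
    [0,0,45],
    [0,0,40],
    [0,0,20],
    [0,0,12],
    [0,0,0],
    [0,0,0],
    [0,0,0],
  ],
  fingers=[115,115,115,115,115,115,255,255],
)

```text
time_s: 32.95
position: [479.1, -331.5, 20.3]
tcp_rot: [2.22, 2.22, 0.0]
ft_force: [-0.2, 0.3, 0.2]
finger_gap: 0.407
gripper_force: 0.0
```

Emit:
play_rows(
  rot=[
    [0,0,0],
    [0,0,0],
    [0,0,0],
    [0,0,0],
    [0,0,0],
    [0,0,0],
    [0,0,0],
    [0,0,0],
  ],
  travel=[
    [0,0,0],
    [0,0,0],
    [0,0,-10],
    [0,0,-30],
    [0,0,-40],
    [0,0,-40],
    [0,0,-10],
    [36,9,0],
  ],
  fingers=[255,255,255,255,255,255,255,255],
)

```text
time_s: 33.75
position: [488.1, -297.6, 151.4]
tcp_rot: [2.221, 2.215, 0.001]
ft_force: [1.2, 0.1, -4.1]
finger_gap: 0.297
gripper_force: 40.0
```

Emit:
play_rows(
  rot=[
    [0,0,0],
    [0,0,0],
    [0,0,0],
    [0,0,0],
    [0,0,0],
    [0,0,0],
    [0,0,0],
    [0,0,0],
  ],
  travel=[
    [35,9,0],
    [35,9,0],
    [35,9,0],
    [35,9,0],
    [0,0,0],
    [0,0,30],
    [0,0,40],
    [0,0,0],
  ],
  fingers=[255,255,255,255,255,255,255,255],
)

```text
time_s: 34.55
position: [519.7, -154.1, 74.7]
tcp_rot: [-2.216, -2.217, 0.006]
ft_force: [-0.8, 0.4, -3.2]
finger_gap: 0.297
gripper_force: 40.0
```

```bash
python3 - <<'E'
from h import *
im,o=snap("wrist","w7.png");print(o["time_s"],o["position"],o["finger_gap"])
E
```

```text
34.55 [ 519.73544489 -154.12492983   74.65037655] 0.29741715415227643
```

Emit:
play_rows(
  rot=[
    [0,0,0],
    [0,0,0],
    [0,0,0],
    [0,0,0],
    [0,0,0],
    [0,0,0],
    [0,0,0],
    [0,0,0],
  ],
  travel=[
    [0,0,20],
    [0,0,12],
    [0,0,7],
    [0,0,3],
    [0,0,0],
    [0,0,0],
    [0,0,0],
    [0,0,0],
  ],
  fingers=[255,255,255,255,255,255,115,115],
)

```text
time_s: 35.4
position: [523.7, -155.2, 37.5]
tcp_rot: [2.22, 2.221, 0.001]
ft_force: [0.0, 0.0, 0.3]
finger_gap: 0.436
gripper_force: 0.0
```

Emit:
play_rows(
  rot=[
    [0,0,0],
    [0,0,0],
    [0,0,0],
    [0,0,0],
    [0,0,0],
    [0,0,0],
    [0,0,0],
    [0,0,0],
  ],
  travel=[
    [0,0,0],
    [0,0,0],
    [0,0,-30],
    [0,0,-45],
    [0,0,-45],
    [0,0,-15],
    [-32,-27,0],
    [-32,-28,0],
  ],
  fingers=[115,115,115,115,115,115,115,115],
)

```text
time_s: 36.2
position: [468.1, -219.4, 172.4]
tcp_rot: [2.218, 2.223, 0.001]
ft_force: [0.7, -0.2, -0.3]
finger_gap: 0.546
gripper_force: 0.0
```

Emit:
play_rows(
  rot=[
    [0,0,0],
    [0,0,0],
    [0,0,0],
    [0,0,0],
    [0,0,0],
    [0,0,0],
    [0,0,0],
  ],
  travel=[
    [-32,-28,0],
    [-32,-28,0],
    [-32,-28,0],
    [0,0,0],
    [0,0,0],
    [0,0,0],
    [0,0,0],
  ],
  fingers=[115,115,115,115,115,115,115],
)

```text
time_s: 36.9
position: [384.8, -314.3, 171.8]
tcp_rot: [-2.22, -2.223, -0.0]
ft_force: [-0.0, -0.2, 0.9]
finger_gap: 0.552
gripper_force: 0.0
```

```bash
python3 - <<'E'
from bore import *
im,o=snap("wrist","w8.png");print(o["time_s"],o["position"]);bore(im,o,(384,-313),44)
E
```

```text
36.9 [ 384.83561933 -314.32164159  171.78159255]
116 [253.1 179.4] [ 383.5 -312.6   44. ] move dy,dx,dz from cmd: [  -1.3    1.7 -127.8]
```

Emit:
play_rows(
  rot=[
    [0,0,0],
    [0,0,0],
    [0,0,0],
    [0,0,0],
    [0,0,0],
    [0,0,0],
    [0,0,0],
    [0,0,0],
  ],
  travel=[
    [1.5,-1.5,35],
    [0,0,45],
    [0,0,40],
    [0,0,20],
    [0,0,12],
    [0,0,0],
    [0,0,0],
    [0,0,0],
  ],
  fingers=[115,115,115,115,115,115,255,255],
)

```text
time_s: 37.75
position: [383.5, -314.1, 21.2]
tcp_rot: [2.22, 2.221, 0.0]
ft_force: [-1.3, -0.2, 0.2]
finger_gap: 0.406
gripper_force: 0.0
```

Emit:
play_rows(
  rot=[
    [0,0,0],
    [0,0,0],
    [0,0,0],
    [0,0,0],
    [0,0,0],
    [0,0,0],
    [0,0,0],
    [0,0,0],
  ],
  travel=[
    [0,0,0],
    [0,0,0],
    [0,0,-10],
    [0,0,-30],
    [0,0,-40],
    [0,0,-40],
    [0,0,-10],
    [38,25,0],
  ],
  fingers=[255,255,255,255,255,255,255,255],
)

```text
time_s: 38.55
position: [407.8, -278.3, 152.2]
tcp_rot: [2.222, 2.214, 0.0]
ft_force: [0.5, -0.6, -4.2]
finger_gap: 0.297
gripper_force: 40.0
```

Emit:
play_rows(
  rot=[
    [0,0,0],
    [0,0,0],
    [0,0,0],
    [0,0,0],
    [0,0,0],
    [0,0,0],
    [0,0,0],
    [0,0,0],
  ],
  travel=[
    [38,25,0],
    [38,25,0],
    [38,25,0],
    [38,25,0],
    [38,25,0],
    [0,0,0],
    [0,0,30],
    [0,0,40],
  ],
  fingers=[255,255,255,255,255,255,255,255],
)

```text
time_s: 39.35
position: [533.6, -85.5, 80.1]
tcp_rot: [2.218, 2.221, 0.003]
ft_force: [0.3, -0.7, -4.5]
finger_gap: 0.297
gripper_force: 40.0
```

Emit:
play_rows(
  rot=[
    [0,0,0],
  ],
  travel=[
    [0,0,0],
  ],
  fingers=[255],
)

```text
time_s: 39.45
position: [528.9, -85.0, 75.5]
tcp_rot: [-2.216, -2.217, 0.007]
ft_force: [-1.5, -0.5, -3.3]
finger_gap: 0.297
gripper_force: 40.0
```

Emit:
play_rows(
  rot=[
    [0,0,0],
    [0,0,0],
    [0,0,0],
    [0,0,0],
    [0,0,0],
    [0,0,0],
    [0,0,0],
    [0,0,0],
  ],
  travel=[
    [0,0,20],
    [0,0,12],
    [0,0,7],
    [0,0,3],
    [0,0,0],
    [0,0,0],
    [0,0,0],
    [0,0,0],
  ],
  fingers=[255,255,255,255,255,255,115,115],
)

```text
time_s: 40.25
position: [533.2, -85.6, 38.5]
tcp_rot: [2.221, 2.221, 0.001]
ft_force: [-0.6, 0.7, -0.9]
finger_gap: 0.442
gripper_force: 0.0
```

Emit:
play_rows(
  rot=[
    [0,0,0],
    [0,0,0],
    [0,0,0],
    [0,0,0],
    [0,0,0],
    [0,0,0],
    [0,0,0],
    [0,0,0],
  ],
  travel=[
    [0,0,0],
    [0,0,0],
    [0,0,-30],
    [0,0,-45],
    [0,0,-45],
    [0,0,-15],
    [-42,2,0],
    [-42,2,0],
  ],
  fingers=[115,115,115,115,115,115,115,115],
)

```text
time_s: 41.05
position: [537.0, -170.1, 173.6]
tcp_rot: [2.218, 2.223, 0.001]
ft_force: [0.4, 0.6, -0.1]
finger_gap: 0.55
gripper_force: 0.0
```

Emit:
play_rows(
  rot=[
    [0,0,0],
    [0,0,0],
    [0,0,0],
    [0,0,0],
    [0,0,0],
    [0,0,0],
    [0,0,0],
    [0,0,0],
  ],
  travel=[
    [-42,2,0],
    [-42,2,0],
    [-42,2,0],
    [-42,3,0],
    [-42,3,0],
    [0,0,0],
    [0,0,0],
    [0,0,0],
  ],
  fingers=[115,115,115,115,115,115,115,115],
)

```text
time_s: 41.85
position: [548.4, -378.5, 172.3]
tcp_rot: [-2.22, -2.221, 0.0]
ft_force: [0.5, -0.3, 0.9]
finger_gap: 0.549
gripper_force: 0.0
```

```bash
python3 - <<'E'
from bore import *
im,o=snap("wrist","w9.png");print(o["time_s"],o["position"]);bore(im,o,(549,-382),44)
t,_=snap("top","t9.png");s,_=snap("side","s9.png")
b=lambda x:cv2.cvtColor(x,cv2.COLOR_RGB2BGR)
cv2.imwrite("pics/m9.png",np.hstack([cv2.resize(b(im),(400,300)),cv2.resize(b(s)[130:280,200:350],(400,300))]))
E
```

```text
41.85 [ 548.43758559 -378.54595683  172.34401562]
113 [257.1 188.8] [ 551.  -386.3   44. ] move dy,dx,dz from cmd: [   2.6   -7.8 -128.3]
```

View pics/m9.png

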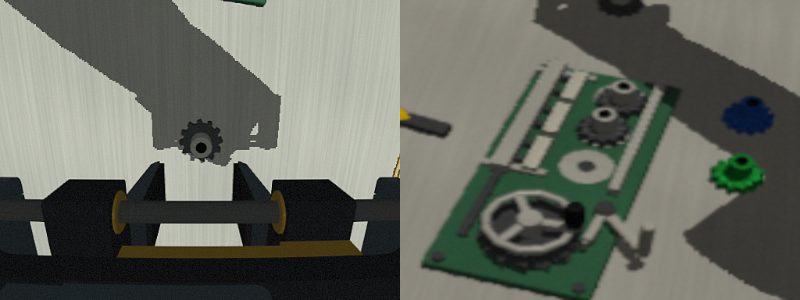

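Two new cutters sit in bays 1 and 2. The third's bore is at (257,189) in the wrist view. I'll fetch it for bay 3.

Emit:
play_rows(
  rot=[
    [0,0,0],
    [0,0,0],
    [0,0,0],
    [0,0,0],
    [0,0,0],
    [0,0,0],
    [0,0,0],
    [0,0,0],
  ],
  travel=[
    [-7.5,2.5,35],
    [0,0,45],
    [0,0,40],
    [0,0,21],
    [0,0,12],
    [0,0,0],
    [0,0,0],
    [0,0,0],
  ],
  fingers=[115,115,115,115,115,115,255,255],
)

```text
time_s: 42.8
position: [552.2, -387.5, 21.6]
tcp_rot: [2.219, 2.22, 0.001]
ft_force: [-0.7, -0.4, 0.0]
finger_gap: 0.41
gripper_force: 0.0
```

Emit:
play_rows(
  rot=[
    [0,0,0],
    [0,0,0],
    [0,0,0],
    [0,0,0],
    [0,0,0],
    [0,0,0],
    [0,0,0],
    [0,0,0],
  ],
  travel=[
    [0,0,0],
    [0,0,0],
    [0,0,-10],
    [0,0,-30],
    [0,0,-40],
    [0,0,-40],
    [0,0,-10],
    [41,-1,0],
  ],
  fingers=[255,255,255,255,255,255,255,255],
)

```text
time_s: 43.6
position: [551.6, -349.2, 152.8]
tcp_rot: [2.22, 2.215, 0.001]
ft_force: [0.4, 1.3, -3.2]
finger_gap: 0.302
gripper_force: 40.0
```

Emit:
play_rows(
  rot=[
    [0,0,0],
    [0,0,0],
    [0,0,0],
    [0,0,0],
    [0,0,0],
    [0,0,0],
    [0,0,0],
    [0,0,0],
  ],
  travel=[
    [41,-1,0],
    [41,-1,0],
    [41,-1,0],
    [41,-1,0],
    [41,-1,0],
    [41,-1,0],
    [41,-1,0],
    [42,0,0],
  ],
  fingers=[255,255,255,255,255,255,255,255],
)

```text
time_s: 44.4
position: [542.3, -15.5, 149.6]
tcp_rot: [-2.221, -2.221, 0.001]
ft_force: [1.4, 0.9, -3.3]
finger_gap: 0.297
gripper_force: 40.0
```

Emit:
play_rows(
  rot=[
    [0,0,0],
    [0,0,0],
    [0,0,0],
    [0,0,0],
    [0,0,0],
  ],
  travel=[
    [0,0,0],
    [0,0,30],
    [0,0,40],
    [0,0,0],
    [0,0,0],
  ],
  fingers=[255,255,255,255,255],
)

```text
time_s: 44.9
position: [542.7, -17.3, 80.0]
tcp_rot: [-2.221, -2.22, 0.002]
ft_force: [0.2, 0.5, -1.8]
finger_gap: 0.296
gripper_force: 40.0
```

Emit:
play_rows(
  rot=[
    [0,0,0],
    [0,0,0],
    [0,0,0],
    [0,0,0],
    [0,0,0],
    [0,0,0],
    [0,0,0],
    [0,0,0],
  ],
  travel=[
    [1,0,20],
    [0,0,12],
    [0,0,7],
    [0,0,4],
    [0,0,0],
    [0,0,0],
    [0,0,0],
    [0,0,0],
  ],
  fingers=[255,255,255,255,255,255,115,115],
)

```text
time_s: 45.7
position: [543.6, -16.1, 37.4]
tcp_rot: [2.221, 2.221, 0.001]
ft_force: [0.2, 0.0, -0.3]
finger_gap: 0.442
gripper_force: 0.0
```

Emit:
play_rows(
  rot=[
    [0,0,0],
    [0,0,0],
    [0,0,0],
    [0,0,0],
    [0,0,0],
    [0,0,0],
    [0,0,0],
    [0,0,0],
  ],
  travel=[
    [0,0,0],
    [0,0,0],
    [0,0,-30],
    [0,0,-45],
    [0,0,-45],
    [0,0,-25],
    [35,-2,0],
    [35,-2,0],
  ],
  fingers=[115,115,115,115,115,115,115,115],
)

```text
time_s: 46.5
position: [539.7, 54.4, 183.2]
tcp_rot: [2.222, 2.219, 0.003]
ft_force: [0.6, -0.4, -0.4]
finger_gap: 0.552
gripper_force: 0.0
```

Emit:
play_rows(
  rot=[
    [0,0,0],
    [0,0,0],
    [0,0,0],
    [0,0,0],
    [0,0,0],
  ],
  travel=[
    [35,-2,0],
    [34,-2,0],
    [0,0,0],
    [0,0,0],
    [0,0,0],
  ],
  fingers=[115,115,115,115,115],
)

```text
time_s: 47.0
position: [535.1, 122.4, 181.9]
tcp_rot: [-2.222, -2.221, 0.0]
ft_force: [0.2, 0.2, -0.1]
finger_gap: 0.549
gripper_force: 0.0
```

```bash
python3 - <<'E'
from h import *
im,o=snap("wrist","w10.png");print(o["time_s"],o["position"]);s,_=snap("side","s10.png")
for th in(2.8,3.0,3.2): print(th,proj("wrist",(579.6+45*np.cos(th),116+45*np.sin(th),114),o).round(1))
b=lambda x:cv2.cvtColor(x,cv2.COLOR_RGB2BGR)
cv2.imwrite("pics/m10.png",np.hstack([b(im)[100:330,180:410],cv2.resize(b(s)[130:290,200:360],(230,230))]).repeat(1,0))
cv2.imwrite("pics/m10.png",cv2.resize(cv2.imread("pics/m10.png"),(800,400)))
E
```

```text
47.0 [535.11415268 122.36544166 181.85122619]
2.8 [257.2 188.9]
3.0 [254.4 199.6]
3.2 [253.9 210.4]
```

View pics/m10.png

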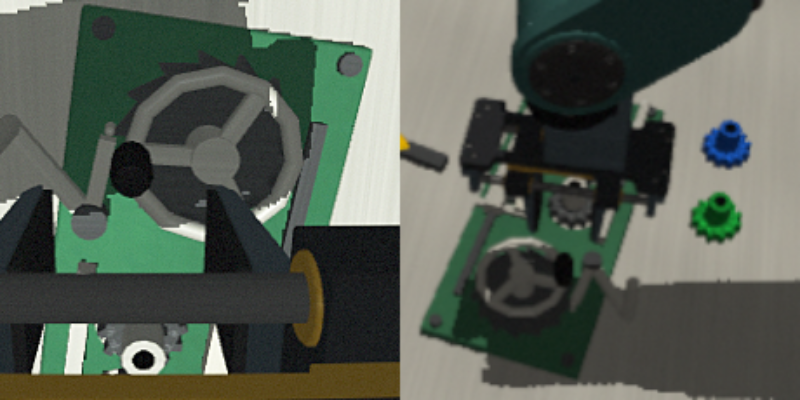

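Bay 3 is filled at (575,205) in the right half. The handle top is at (254,198) in the full wrist picture, which puts it at about 2.97 rad. I'll grip it and compute the crank table.

Emit:
play_rows(
  rot=[
    [0,0,0],
    [0,0,0],
    [0,0,0],
    [0,0,0],
    [0,0,0],
    [0,0,0],
    [0,0,0],
    [0,0,0],
  ],
  travel=[
    [1,0,30],
    [0,0,40],
    [0,0,25],
    [0,0,10],
    [0,0,0],
    [0,0,0],
    [0,0,0],
    [0,0,0],
  ],
  fingers=[115,115,115,115,115,255,255,255],
  grip_force=40,
)

```text
time_s: 47.9
position: [535.9, 124.1, 78.1]
tcp_rot: [2.22, 2.221, 0.002]
ft_force: [0.1, -0.5, 0.0]
finger_gap: 0.317
gripper_force: 0.0
```

Emit:
play_rows(
  rot=[
    [0,0,0],
    [0,0,0],
    [0,0,0],
  ],
  travel=[
    [0,0,0],
    [0,0,0],
    [0,0,0],
  ],
  fingers=[255,255,255],
)

```text
time_s: 48.2
position: [536.0, 124.1, 77.6]
tcp_rot: [2.22, 2.221, 0.002]
ft_force: [1.4, -0.8, 8.2]
finger_gap: 0.213
gripper_force: 40.0
```

```bash
python3 - <<'E'
from h import *
o=ctrl.get_obs();print(o["position"],o["ft_force"],o["finger_gap"])
d=o["position"][:2]-[579.6,116];print(np.hypot(*d),np.arctan2(d[1],d[0]))
th0=2.97;k=np.arange(0,57);th=th0-.2*k
P=np.c_[45*np.sin(th),45*np.cos(th)]; Q=np.round(P,0); Q[0]=np.round(P[0],0)
D=np.diff(np.round(P*2)/2,axis=0)
for i in range(0,56,8): print(i,[[float(a),float(b),0] for a,b in D[i:i+8]])
E
```

```text
[535.97668408 124.0759769   77.64831071] [ 1.40103022 -0.79724044  8.18799975] 0.21268729674657028
44.36457026563159 2.958535360284216
0 [[9.0, 2.5, 0], [8.0, 4.0, 0], [7.0, 5.5, 0], [5.5, 7.0, 0], [4.5, 8.0, 0], [2.5, 8.5, 0], [1.0, 9.0, 0], [-1.0, 9.0, 0]]
8 [[-2.5, 8.5, 0], [-4.5, 8.0, 0], [-5.5, 7.0, 0], [-7.0, 5.5, 0], [-8.0, 4.0, 0], [-9.0, 2.5, 0], [-9.0, 0.5, 0], [-9.0, -1.0, 0]]
16 [[-8.5, -3.0, 0], [-7.5, -4.5, 0], [-6.5, -6.0, 0], [-5.5, -7.5, 0], [-4.0, -8.0, 0], [-2.0, -8.5, 0], [-0.5, -9.0, 0], [1.5, -9.0, 0]]
24 [[3.0, -8.5, 0], [5.0, -7.5, 0], [6.0, -6.5, 0], [7.5, -5.0, 0], [8.0, -4.0, 0], [9.0, -1.5, 0], [9.0, -0.5, 0], [9.0, 2.0, 0]]
32 [[8.0, 3.5, 0], [7.5, 4.5, 0], [6.5, 6.5, 0], [5.0, 7.5, 0], [3.0, 8.5, 0], [2.0, 9.0, 0], [-0.5, 9.0, 0], [-2.0, 8.5, 0]]
40 [[-3.5, 8.5, 0], [-5.0, 7.0, 0], [-6.5, 6.0, 0], [-8.0, 5.0, 0], [-8.0, 3.0, 0], [-9.0, 1.5, 0], [-9.0, -0.5, 0], [-9.0, -2.0, 0]]
48 [[-8.0, -4.0, 0], [-7.0, -5.5, 0], [-6.0, -6.5, 0], [-4.5, -8.0, 0], [-3.0, -8.5, 0], [-1.0, -9.0, 0], [0.5, -9.0, 0], [2.5, -8.5, 0]]
```

Emit:
play_rows(
  rot=[
    [0,0,0],
    [0,0,0],
    [0,0,0],
    [0,0,0],
    [0,0,0],
    [0,0,0],
    [0,0,0],
    [0,0,0],
  ],
  travel=[
    [9,2.5,0],
    [8,4,0],
    [7,5.5,0],
    [5.5,7,0],
    [4.5,8,0],
    [2.5,8.5,0],
    [1,9,0],
    [-1,9,0],
  ],
  fingers=[255,255,255,255,255,255,255,255],
)

```text
time_s: 49.0
position: [588.4, 164.3, 77.8]
tcp_rot: [-2.22, -2.218, -0.005]
ft_force: [-7.0, 36.2, 7.0]
finger_gap: 0.209
gripper_force: 40.0
```

```bash
python3 - <<'E'
from h import *
o=ctrl.get_obs();d=o["position"][:2]-[579.6,116];print(np.hypot(*d),np.arctan2(d[1],d[0]),o["ft_force"],o["finger_gap"])
E
```

```text
49.0750779679139 1.390389316227593 [-6.9745402  36.2036936   6.98624259] 0.209050325941681
```

Emit:
play_rows(
  rot=[
    [0,0,0],
    [0,0,0],
  ],
  travel=[
    [3.5,0,0],
    [0,0,0],
  ],
  fingers=[255,255],
)

```text
time_s: 49.2
position: [589.0, 165.0, 77.7]
tcp_rot: [-2.221, -2.222, -0.001]
ft_force: [-2.8, 7.3, 9.6]
finger_gap: 0.214
gripper_force: 40.0
```

The radial force fell from 36 N to 7 N: the pads hold the handle about 4 mm off-centre, and the path is now shifted to suit. Continuing.

Emit:
play_rows(
  rot=[
    [0,0,0],
    [0,0,0],
    [0,0,0],
    [0,0,0],
    [0,0,0],
    [0,0,0],
    [0,0,0],
    [0,0,0],
  ],
  travel=[
    [-2.5,8.5,0],
    [-4.5,8,0],
    [-5.5,7,0],
    [-7,5.5,0],
    [-8,4,0],
    [-9,2.5,0],
    [-9,0.5,0],
    [-9,-1,0],
  ],
  fingers=[255,255,255,255,255,255,255,255],
)

```text
time_s: 50.0
position: [624.8, 110.4, 77.7]
tcp_rot: [2.221, 2.221, 0.004]
ft_force: [-0.6, 11.1, 4.6]
finger_gap: 0.213
gripper_force: 40.0
```

Emit:
play_rows(
  rot=[
    [0,0,0],
    [0,0,0],
  ],
  travel=[
    [0,0,0],
    [0,0,0],
  ],
  fingers=[255,255],
)

```text
time_s: 50.2
position: [624.5, 109.7, 77.7]
tcp_rot: [2.221, 2.221, 0.002]
ft_force: [1.6, 3.0, 4.6]
finger_gap: 0.213
gripper_force: 40.0
```

Emit:
play_rows(
  rot=[
    [0,0,0],
    [0,0,0],
    [0,0,0],
    [0,0,0],
    [0,0,0],
    [0,0,0],
    [0,0,0],
    [0,0,0],
  ],
  travel=[
    [-8.5,-3,0],
    [-7.5,-4.5,0],
    [-6.5,-6,0],
    [-5.5,-7.5,0],
    [-4,-8,0],
    [-2,-8.5,0],
    [-0.5,-9,0],
    [1.5,-9,0],
  ],
  fingers=[255,255,255,255,255,255,255,255],
)

```text
time_s: 51.0
position: [570.4, 76.9, 77.8]
tcp_rot: [2.219, 2.219, 0.007]
ft_force: [17.1, 4.5, -8.1]
finger_gap: 0.213
gripper_force: 40.0
```

Emit:
play_rows(
  rot=[
    [0,0,0],
    [0,0,0],
    [0,0,0],
    [0,0,0],
    [0,0,0],
    [0,0,0],
    [0,0,0],
    [0,0,0],
  ],
  travel=[
    [3,-8.5,0],
    [5,-7.5,0],
    [6,-6.5,0],
    [7.5,-5,0],
    [8,-4,0],
    [9,-1.5,0],
    [9,-0.5,0],
    [9,2,0],
  ],
  fingers=[255,255,255,255,255,255,255,255],
)

```text
time_s: 51.8
position: [537.2, 132.5, 77.6]
tcp_rot: [2.22, 2.221, -0.0]
ft_force: [1.8, -13.1, 9.9]
finger_gap: 0.212
gripper_force: 40.0
```

Emit:
play_rows(
  rot=[
    [0,0,0],
    [0,0,0],
  ],
  travel=[
    [0,0,0],
    [0,0,0],
  ],
  fingers=[255,255],
)

```text
time_s: 52.0
position: [537.5, 133.0, 77.6]
tcp_rot: [2.22, 2.222, 0.001]
ft_force: [1.5, -4.5, 8.3]
finger_gap: 0.21
gripper_force: 40.0
```

Emit:
play_rows(
  rot=[
    [0,0,0],
    [0,0,0],
    [0,0,0],
    [0,0,0],
    [0,0,0],
    [0,0,0],
    [0,0,0],
    [0,0,0],
  ],
  travel=[
    [8,3.5,0],
    [7.5,4.5,0],
    [6.5,6.5,0],
    [5,7.5,0],
    [3,8.5,0],
    [2,9,0],
    [-0.5,9,0],
    [-2,8.5,0],
  ],
  fingers=[255,255,255,255,255,255,255,255],
)

```text
time_s: 52.8
position: [592.9, 163.9, 77.6]
tcp_rot: [-2.22, -2.219, 0.001]
ft_force: [-14.4, 14.1, 17.3]
finger_gap: 0.211
gripper_force: 40.0
```

Emit:
play_rows(
  rot=[
    [0,0,0],
    [0,0,0],
    [0,0,0],
    [0,0,0],
    [0,0,0],
    [0,0,0],
    [0,0,0],
    [0,0,0],
  ],
  travel=[
    [-3.5,8.5,0],
    [-5,7,0],
    [-6.5,6,0],
    [-8,5,0],
    [-8,3,0],
    [-9,1.5,0],
    [-9,-0.5,0],
    [-9,-2,0],
  ],
  fingers=[255,255,255,255,255,255,255,255],
)

```text
time_s: 53.6
position: [623.5, 105.7, 77.7]
tcp_rot: [2.221, 2.221, 0.005]
ft_force: [1.1, 15.7, 2.8]
finger_gap: 0.212
gripper_force: 40.0
```

Emit:
play_rows(
  rot=[
    [0,0,0],
    [0,0,0],
  ],
  travel=[
    [0,0,0],
    [0,0,0],
  ],
  fingers=[255,255],
)

```text
time_s: 53.8
position: [623.1, 105.1, 77.7]
tcp_rot: [2.221, 2.221, 0.003]
ft_force: [2.5, 7.4, 4.0]
finger_gap: 0.208
gripper_force: 40.0
```

Emit:
play_rows(
  rot=[
    [0,0,0],
    [0,0,0],
    [0,0,0],
    [0,0,0],
    [0,0,0],
    [0,0,0],
  ],
  travel=[
    [-8,-4,0],
    [-7,-5.5,0],
    [-3,-3,0],
    [-3,-3.5,0],
    [0,0,0],
    [0,0,0],
  ],
  fingers=[255,255,255,255,255,255],
)

```text
time_s: 54.4
position: [607.4, 84.3, 77.7]
tcp_rot: [2.221, 2.221, 0.004]
ft_force: [5.5, 8.1, 3.2]
finger_gap: 0.214
gripper_force: 40.0
```

Emit:
play_rows(
  rot=[
    [0,0,0],
    [0,0,0],
    [0,0,0],
  ],
  travel=[
    [-2.5,-4,0],
    [0,0,0],
    [0,0,0],
  ],
  fingers=[255,255,255],
)

```text
time_s: 54.7
position: [606.7, 83.2, 78.1]
tcp_rot: [2.218, 2.218, 0.015]
ft_force: [26.2, 21.5, -17.8]
finger_gap: 0.212
gripper_force: 39.9
```

The force jumped to 34 N with almost no motion, so the stop is reached. I'll release, rise and look.

Emit:
play_rows(
  rot=[
    [0,0,0],
    [0,0,0],
    [0,0,0],
    [0,0,0],
    [0,0,0],
    [0,0,0],
    [0,0,0],
    [0,0,0],
  ],
  travel=[
    [2,3,0],
    [0,0,0],
    [0,0,0],
    [0,0,0],
    [0,0,-20],
    [0,0,-40],
    [0,0,-45],
    [0,0,-45],
  ],
  fingers=[255,255,115,115,115,115,115,115],
)

```text
time_s: 55.5
position: [604.5, 82.9, 228.3]
tcp_rot: [-2.221, -2.221, 0.001]
ft_force: [1.4, 0.7, 0.5]
finger_gap: 0.551
gripper_force: 0.0
```

Emit:
play_rows(
  rot=[
    [0,0,0],
    [0,0,0],
    [0,0,0],
    [0,0,0],
    [0,0,0],
    [0,0,0],
    [0,0,0],
    [0,0,0],
  ],
  travel=[
    [40,-20,-10],
    [40,-20,-10],
    [40,-20,-10],
    [40,-10,-5],
    [40,-10,0],
    [40,-10,0],
    [40,-10,0],
    [40,-10,0],
  ],
  fingers=[115,115,115,115,115,115,115,115],
)

```text
time_s: 56.3
position: [494.1, 404.5, 261.9]
tcp_rot: [-2.221, -2.222, 0.001]
ft_force: [0.6, -0.4, -0.6]
finger_gap: 0.548
gripper_force: 0.0
```

Emit:
play_rows(
  rot=[
    [0,0,0],
    [0,0,0],
    [0,0,0],
    [0,0,0],
    [0,0,0],
    [0,0,0],
    [0,0,0],
    [0,0,0],
  ],
  travel=[
    [40,-20,0],
    [40,-20,0],
    [40,-20,0],
    [40,-20,0],
    [0,0,0],
    [0,0,0],
    [0,0,0],
    [0,0,0],
  ],
  fingers=[115,115,115,115,115,115,115,115],
)

```text
time_s: 57.1
position: [415.7, 561.9, 261.9]
tcp_rot: [2.222, 2.22, -0.0]
ft_force: [0.3, -0.1, 0.1]
finger_gap: 0.546
gripper_force: 0.0
```

```bash
python3 - <<'E'
from h import *
t,o=snap("top","t11.png");print(o["time_s"],o["position"],o["ft_force"]);s,_=snap("side","s11.png")
b=lambda x:cv2.cvtColor(x,cv2.COLOR_RGB2BGR)
cv2.imwrite("pics/m11.png",np.hstack([cv2.resize(b(t)[150:290,110:345],(400,400*140//235*1)),]) if 0 else np.vstack([cv2.resize(b(t)[150:290,110:350],(510,298)),cv2.resize(b(s)[160:360,150:492-0],(510,298))]))
E
```

```text
57.1 [415.69310549 561.9010645  261.9295993 ] [ 0.28335118 -0.05438103  0.13770111]
```

View pics/m11.png

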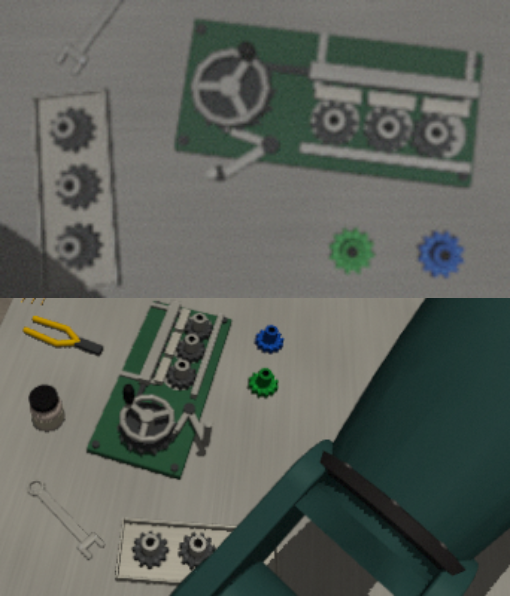

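The top view shows all three cutters in the tray and the three new ones in the bays by the fence, with the handle at stop and the pawl on the wheel. I'll check the cutters' distance to the fence numerically from the wrist camera.

Emit:
play_rows(
  rot=[
    [0,0,0],
    [0,0,0],
    [0,0,0],
    [0,0,0],
    [0,0,0],
    [0,0,0],
    [0,0,0],
    [0,0,0],
  ],
  travel=[
    [-43,8,0],
    [-43,8,0],
    [-43,8,0],
    [-43,8,0],
    [-43,8,0],
    [-43,8,0],
    [-43,8,0],
    [-43,8,0],
  ],
  fingers=[115,115,115,115,115,115,115,115],
)

```text
time_s: 58.0
position: [479.2, 216.7, 262.2]
tcp_rot: [2.222, 2.221, 0.001]
ft_force: [0.8, -0.3, -0.0]
finger_gap: 0.549
gripper_force: 0.0
```

Emit:
play_rows(
  rot=[
    [0,0,0],
    [0,0,0],
    [0,0,0],
    [0,0,0],
    [0,0,0],
    [0,0,0],
    [0,0,0],
    [0,0,0],
  ],
  travel=[
    [-43,8,0],
    [-43,8,0],
    [-43,8,0],
    [-43,8,0],
    [-43,8,0],
    [-43,8,0],
    [-43,0,25],
    [0,0,25],
  ],
  fingers=[115,115,115,115,115,115,115,115],
)

```text
time_s: 58.8
position: [527.6, -86.5, 212.1]
tcp_rot: [2.224, 2.215, 0.001]
ft_force: [0.6, 0.4, 0.4]
finger_gap: 0.549
gripper_force: 0.0
```

Emit:
play_rows(
  rot=[
    [0,0,0],
    [0,0,0],
    [0,0,0],
  ],
  travel=[
    [-40,0,0],
    [0,0,0],
    [0,0,0],
  ],
  fingers=[115,115,115],
)

```text
time_s: 59.1
position: [527.0, -122.9, 212.0]
tcp_rot: [-2.224, -2.219, -0.0]
ft_force: [-0.1, -0.5, 0.4]
finger_gap: 0.545
gripper_force: 0.0
```

```bash
python3 - <<'E'
from bore import *
w3=cv2.cvtColor(cv2.imread("pics/w3.png"),cv2.COLOR_BGR2RGB);o3={"position":np.array([526.178,-81.8,210.335]),"tcp_rot":np.array([-2.221,-2.221,0.001])}
im,o=snap("wrist","w12.png");print(o["time_s"],o["position"])
for n,i,ob in(("start",w3,o3),("now",im,o)):
  print(n)
  for y in(-10,-80,-150):
    xy=np.array([562.3,-7.9])-24*np.array([.990,-.139])+y*np.array([.139,.990]); bore(i,ob,xy,60)
E
```

```text
59.1 [ 526.98738111 -122.86499975  212.01318898]
start
109 [265.1 110.6] [536.5 -15.7  60. ] move dy,dx,dz from cmd: [  10.4   66.1 -150.3]
95 [255.8 173.8] [527.5 -79.7  60. ] move dy,dx,dz from cmd: [   1.3    2.1 -150.3]
72 [245.7 239. ] [ 516.7 -153.    60. ] move dy,dx,dz from cmd: [  -9.5  -71.2 -150.3]
now
106 [264.5  65. ] [536.8 -14.   60. ] move dy,dx,dz from cmd: [   9.8  108.9 -152. ]
109 [254.4 135.5] [527.  -81.5  60. ] move dy,dx,dz from cmd: [   0.    41.4 -152. ]
79 [246.3 192.6] [ 518.5 -141.5   60. ] move dy,dx,dz from cmd: [  -8.5  -18.6 -152. ]
```

The cutters are at the fence (clamp x ≈ -25) in all bays. The one in bay 1 has been knocked sideways to clamp y ≈ -138, 12 mm off and touching its neighbour. I'll grip its hub lightly and slide it along the fence back to its bay's middle.

Emit:
play_rows(
  rot=[
    [0,0,0],
    [0,0,0],
    [0,0,0],
    [0,0,0],
    [0,0,0],
    [0,0,0],
    [0,0,0],
    [0,0,0],
  ],
  travel=[
    [-18.5,-8.5,20],
    [0,0,45],
    [0,0,45],
    [0,0,40],
    [0,0,15],
    [0,0,10],
    [0,0,0],
    [0,0,0],
  ],
  fingers=[130,130,130,130,130,130,130,255],
  grip_force=20,
)

```text
time_s: 59.95
position: [519.8, -140.7, 38.4]
tcp_rot: [2.22, 2.221, 0.001]
ft_force: [0.1, 0.0, -0.6]
finger_gap: 0.432
gripper_force: 0.0
```

Emit:
play_rows(
  rot=[
    [0,0,0],
    [0,0,0],
    [0,0,0],
    [0,0,0],
  ],
  travel=[
    [0,0,0],
    [0,0,0],
    [0,0,0],
    [0,0,0],
  ],
  fingers=[255,255,255,255],
)

```text
time_s: 60.35
position: [519.0, -140.8, 38.2]
tcp_rot: [2.221, 2.221, 0.0]
ft_force: [-5.8, -0.2, 9.3]
finger_gap: 0.303
gripper_force: 20.0
```

Emit:
play_rows(
  rot=[
    [0,0,0],
    [0,0,0],
    [0,0,0],
    [0,0,0],
    [0,0,0],
    [0,0,0],
    [0,0,0],
    [0,0,0],
  ],
  travel=[
    [-2,-0.3,0],
    [-2,-0.3,0],
    [-2,-0.3,0],
    [-2,-0.3,0],
    [-2,-0.3,0],
    [-1.5,-0.2,0],
    [0,0,0],
    [0,0,0],
  ],
  fingers=[255,255,255,255,255,255,255,255],
)

```text
time_s: 61.15
position: [518.4, -150.9, 38.6]
tcp_rot: [2.222, 2.22, 0.004]
ft_force: [3.3, 21.1, 14.8]
finger_gap: 0.301
gripper_force: 20.0
```

Emit:
play_rows(
  rot=[
    [0,0,0],
    [0,0,0],
    [0,0,0],
    [0,0,0],
    [0,0,0],
    [0,0,0],
    [0,0,0],
    [0,0,0],
  ],
  travel=[
    [0,0,0],
    [0,0,0],
    [0,0,0],
    [0,0,-30],
    [0,0,-45],
    [0,0,-45],
    [30,0,-45],
    [0,0,-10],
  ],
  fingers=[130,130,130,130,130,130,130,130],
)

```text
time_s: 61.95
position: [518.7, -123.5, 213.1]
tcp_rot: [2.217, 2.219, 0.005]
ft_force: [0.2, -0.5, -1.0]
finger_gap: 0.487
gripper_force: 0.0
```

Emit:
play_rows(
  rot=[
    [0,0,0],
    [0,0,0],
    [0,0,0],
  ],
  travel=[
    [0,0,0],
    [0,0,0],
    [0,0,0],
  ],
  fingers=[130,130,130],
)

```text
time_s: 62.25
position: [516.1, -124.5, 206.8]
tcp_rot: [-2.22, -2.22, 0.002]
ft_force: [-0.4, 0.2, -0.4]
finger_gap: 0.49
gripper_force: 0.0
```

```bash
python3 - <<'E'
from bore import *
im,o=snap("wrist","w13.png");print(o["time_s"],o["position"])
for y in(-10,-80,-150):
    xy=np.array([562.3,-7.9])-24*np.array([.990,-.139])+y*np.array([.139,.990]); bore(im,o,xy,60)
E
```

```text
62.25 [ 516.1189795  -124.51804414  206.78264269]
68 [277.1  62.6] [537.1 -13.9  60. ] move dy,dx,dz from cmd: [  20.9  110.7 -146.8]
110 [265.9 134.5] [527.2 -81.5  60. ] move dy,dx,dz from cmd: [  11.1   43.  -146.8]
88 [256.5 196.5] [ 518.  -145.8   60. ] move dy,dx,dz from cmd: [   1.9  -21.3 -146.8]
```

It moved only partly (clamp y -143). I'll repeat with a firmer grip.

Emit:
play_rows(
  rot=[
    [0,0,0],
    [0,0,0],
    [0,0,0],
    [0,0,0],
    [0,0,0],
    [0,0,0],
    [0,0,0],
    [0,0,0],
  ],
  travel=[
    [-21.5,2,20],
    [0,0,45],
    [0,0,45],
    [0,0,38],
    [0,0,14],
    [0,0,8],
    [0,0,0],
    [0,0,0],
  ],
  fingers=[130,130,130,130,130,130,130,255],
  grip_force=50,
)

```text
time_s: 63.1
position: [519.9, -146.1, 39.8]
tcp_rot: [2.22, 2.221, 0.001]
ft_force: [0.8, 0.6, 0.8]
finger_gap: 0.434
gripper_force: 0.0
```

Emit:
play_rows(
  rot=[
    [0,0,0],
    [0,0,0],
    [0,0,0],
    [0,0,0],
  ],
  travel=[
    [0,0,0],
    [0,0,0],
    [0,0,0],
    [0,0,0],
  ],
  fingers=[255,255,255,255],
)

```text
time_s: 63.5
position: [518.9, -145.8, 39.6]
tcp_rot: [-2.221, -2.222, 0.0]
ft_force: [-5.8, 1.5, 7.5]
finger_gap: 0.295
gripper_force: 50.0
```

Emit:
play_rows(
  rot=[
    [0,0,0],
    [0,0,0],
    [0,0,0],
    [0,0,0],
    [0,0,0],
    [0,0,0],
    [0,0,0],
    [0,0,0],
  ],
  travel=[
    [-2,-0.3,0],
    [-2,-0.3,0],
    [-2,-0.3,0],
    [-2,-0.3,0],
    [-1,0,0],
    [0,0,0],
    [0,0,0],
    [0,0,0],
  ],
  fingers=[255,255,255,255,255,255,255,255],
)

```text
time_s: 64.3
position: [517.8, -153.3, 40.0]
tcp_rot: [-2.221, -2.22, -0.002]
ft_force: [-4.6, 21.2, 19.8]
finger_gap: 0.294
gripper_force: 50.0
```

Emit:
play_rows(
  rot=[
    [0,0,0],
    [0,0,0],
    [0,0,0],
    [0,0,0],
    [0,0,0],
    [0,0,0],
    [0,0,0],
    [0,0,0],
  ],
  travel=[
    [0,0,0],
    [0,0,0],
    [0,0,0],
    [0,0,-30],
    [0,0,-45],
    [0,0,-45],
    [30,0,-45],
    [0,0,-10],
  ],
  fingers=[130,130,130,130,130,130,130,130],
)

```text
time_s: 65.1
position: [519.6, -126.3, 214.8]
tcp_rot: [2.217, 2.218, 0.005]
ft_force: [-0.8, -0.0, -0.7]
finger_gap: 0.49
gripper_force: 0.0
```

Emit:
play_rows(
  rot=[
    [0,0,0],
    [0,0,0],
    [0,0,0],
    [0,0,0],
  ],
  travel=[
    [0,0,0],
    [0,0,0],
    [0,0,0],
    [0,0,0],
  ],
  fingers=[130,130,130,130],
)

```text
time_s: 65.5
position: [517.2, -127.3, 208.7]
tcp_rot: [-2.22, -2.22, 0.002]
ft_force: [0.9, -0.0, -0.1]
finger_gap: 0.489
gripper_force: 0.0
```

```bash
python3 - <<'E'
from bore import *
im,o=snap("wrist","w14.png");print(o["time_s"],o["position"])
for y in(-10,-80,-150):
    xy=np.array([562.3,-7.9])-24*np.array([.990,-.139])+y*np.array([.139,.990]); bore(im,o,xy,60)
E
```

```text
65.5 [ 517.15557845 -127.26536666  208.66181379]
69 [275.7  59.6] [536.9 -13.7  60. ] move dy,dx,dz from cmd: [  19.7  113.6 -148.7]
112 [264.6 131.5] [527.  -81.5  60. ] move dy,dx,dz from cmd: [   9.9   45.8 -148.7]
90 [255.1 199.7] [ 517.6 -152.7   60. ] move dy,dx,dz from cmd: [   0.5  -25.4 -148.7]
```

All three are centred and at the fence. Handing in.

```bash
python3 -c "
from rig import ctrl
print(ctrl.sign_off())"
```

```text
the job is handed in; nothing more can be done
None
```

I handed the job in at about 66 s: the three finished cutters are in the tray, and the three new ones are clamped at the fence with the handwheel cranked to its stop. After clamping I had to slide the bay 1 cutter 12 mm back to its bay's centre, because it had been knocked sideways.

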